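# Lay the finished carvings in their fitted carrying trays

## Task

The carvings are finished and go to the lacquerer: lay each one flat in the carrying tray with its outline, the gourd and the carp lying the same way as their outlines, and lower the cloud plate over the two dowels of its board until it rests flat on the board. Set them down gently without dropping them, let go, and leave the mallet and the gouge where they are.

Things in the scene. Friction and masses are not known exactly. Their poses are not given: they have to be found in the camera images.
- blossom_mid (a point): Loose pale wooden carving of a five-petalled plum blossom, lying flat. 60 mm across, sides upright, 26 mm high (a 5 mm boss at the middle on top), about 60 g. This point is its centre, half-way up (13 mm over its underside). z up, x towards one petal; about 58 mm wide along y.
- gourd_mid (a point): Loose pale wooden carving of a bottle gourd, lying flat: round big lobe 52 mm across, waist 22 mm, round small lobe 34 mm across centred 38 mm along +x, stalk end at x = +64 mm. Sides upright, 26 mm high plus a 6 mm crown on the big lobe, about 80 g. This point is the centre of the big lobe, half-way up the sides (13 mm over the underside); grip the big lobe here, across y. z up.
- carp_mid (a point): Loose pale wooden carving of a carp, lying flat: nose at x = +42 mm, tip of the forked tail at x = -65 mm, body with flat parallel flanks 42 mm apart (along y) near this point. Sides upright, 26 mm high (tail 22 mm; dorsal ridge up to 6 mm above), about 90 g. This point lies in the thick of the body, half-way up (13 mm over the underside). z up.
- cloud_mid (a point): Loose pale wooden cloud plate, lying flat: 136 mm long (x) by 44 mm wide (y) by 22 mm high, scalloped ends, carved curls up to 6 mm high on top in the middle, two upright through holes 14 mm in diameter at x = +42 and -42 mm; same both ways round; about 100 g. This point is its centre, half-way up (11 mm over the underside). z up.
- blossom_tray_bed (a point): Fitted carrying tray for the blossom: plywood board 120 x 100 mm with a cork floor and a blue felt blossom outline, in a round bed of 36 mm radius with an 8 mm high fence. Stands firm on the bench. This point is the middle of the bed on its floor, 8 mm over the bench; the blossom's centre belongs straight above it, turned any way. The fence is left open (finger notches about 50 mm wide) at both +-y sides. z up.
- gourd_tray_bed (a point): Fitted carrying tray for the gourd: plywood board 150 x 100 mm with a cork floor and a blue felt gourd outline, stands firm on the bench. This point is the middle of the outline's big lobe on the bed floor, 8 mm over the bench; the outline's small lobe lies along +x. Fence 8 mm high with some 6 mm to spare round the carving, open for fingers at both +-y sides from x = -18 to +28 mm of this point. z up.
- carp_tray_bed (a point): Fitted carrying tray for the carp: plywood board 150 x 100 mm with a cork floor and a blue felt carp outline, stands firm on the bench. This point is on the bed floor, 8 mm over the bench, straight below where the carp's point belongs; the outline's nose lies along +x. Fence 8 mm high with some 6 mm to spare round the carving, open for fingers at both +-y sides from x = -28 to +26 mm of this point. z up.
- cloud_tray_bed (a point): Carrying board for the cloud plate: plywood 156 x 90 mm with a cork floor, a blue cloud outline and two upright wooden dowels 10 mm in diameter, 30 mm high over the cork (tapered over the last 5 mm), at x = +42 and -42 mm. Stands firm on the bench. This point is midway between the dowels at their foot, on the cork, 8 mm over the bench. No fence. z up.
- mallet: Bystander: wooden carver's mallet lying on the bench to the robot's right, round head 95 x 64 mm, 245 mm long. Origin under it, x along its length.
- gouge: Bystander: carving gouge lying on the bench to the robot's left, 222 mm long, 27 mm high. Origin under it, x towards the blade.
Mind the look-alikes: they are no part of the job. Leave any orange or turquoise look-alike of the part that bears cloud_mid alone.

How it is judged:
By the outcome, as a careful person would: the job done as asked, in the order asked, and still so for the second after the job is handed in, with the robot touching nothing.
It also fails if it takes over 115 s, if anything falls off the work surface, if the arm or the gripper's body presses on something with over 40 N, if the wrist force passes 120 N, or if a joint passes its speed limit or range.

## Robot

A 6-joint arm with a two-finger parallel gripper is mounted at the origin on the work surface. World frame = base frame: x ahead of the robot, y to its left, z up, the work surface at z = 0. Lengths are in m, angles in rad, forces in N, time in s.
With the tool pointing down it reaches from about 0.25 to 0.725 m from the base axis. Payload 4 kg.
Tool frame: the origin (TCP) lies on the centre line of the jaws, within the pads' length; the fingertips stand 14 mm ahead of it and the grasp point (between the pads) lies 5 mm behind it; z points along the fingers, x is the direction in which the jaws open and shut, and the axes are right-handed (so a half turn about z gives the same grasp; the last joint's range is limited). The gripper opens to 85 mm and grips with 20 to 120 N. Pads are 22 mm wide; open, the fingers measure 114 mm over their backs; the gripper's body (76 mm by 85 mm) begins 54 mm behind the grasp point. The pads swing forward as they close: fully open they stand 13 mm farther back than shut.
Start: joints at [-1.304, 0.241, 0.005, 1.335, 0, 1.571], TCP at [0.132, -0.482, 0.217] pointing down, gripper open.
Joint ranges: [-2.72, 2.72], [-1.05, 1.87], [-1.09, 1.28], [-1.99, 2.15], [-1.42, 1.44], [-3.14, 3.14]. Speed limits (rad/s): [2.79, 2.79, 3.14, 3.14, 3.14, 3.14].

## Interface

Orientations are given as a unit quaternion [x, y, z, w].
In Python, from workcell import bot gives the robot as it stands.
- The arm moves only by the tool play_rows, never from a script. Its argument "motion" is a list of rows, each an object with "fingers": the closure, from -1 (fully open) to 1 (shut), so that 0 is half open; "translation": the shift along the tool's x, y, z in cm, a list of three; "roll": the turn about the tool's z in degrees. A call has 1 to 20 rows; each row is the pose to reach, as a shift and turn from the pose commanded when the call began, along the tool's axes at that moment; what a row does not reach only later rows make up. A row lasts 1/12 s, in which the tool goes at most 41.7 mm and 7.16 degrees, less where a joint would pass 70% of its speed; a pose out of reach is approached as far as the arm can. A call with a gripper value outside its range is refused whole. The fingers move at their own pace and stop on an object; the grip force is fixed at half the most. Time passes only in rows, so rows that repeat a pose let the fingers close. It gives the time, the measured TCP pose, the force and the opening at its end, in the units of the state.
- bot.get_obs(): the state, without advancing time (a new reading comes with each control period).
- bot.camera(name): name is "scene" or "top"; returns a dict with "pixels" (400x640x3 uint8, red, green, blue), "intrinsics" (3x3 intrinsics, pixels), "world_to_cam" (4x4, takes a point from world to camera coordinates). Camera axes: x right, y down, z forward; pixel columns grow to the right and rows downward; lengths in m; the calibration is good to about 2 mm. A picture is of the moment at which its call begins. There is no depth.
- bot.job_done(): hands the job in, once; it reports no verdict.
The state is a dict: "clock": time; "joint_pos": joint angles; "joint_vel": joint speeds; "tau": joint torques, N m; "eef_pos": TCP position; "tool_rot": TCP orientation; "ft_force": force on the tool from outside, world axes, zero at the start; "ft_torque": the same for the moment, N m; "grip_width": finger opening in m.
Only numpy, scipy, OpenCV 4.12 (cv2) and the standard library are available. Lean on these libraries where they do the work, as an engineer would, in place of code of your own. Each camera call takes 0.05 s, during which the arm holds its last target. There are 200 camera calls.

## Working session

There is one attempt and no reset: what is moved stays moved. The work goes in short steps, Python scripts to look and compute and a tool call to move; the robot and the scene stay as the last step left them, time stands still between calls to the robot, and variables do not carry over. Pictures are saved under pics/ and viewed, about 12 in all and at most 16, crops included, and the job is handed in when it is done.

Besides the shell and the picture viewer there is one more tool, called by a JSON object that holds its "name" and its "arguments", one argument or row to a line. play_rows: Moves the arm, as the interface text tells. Its arguments: {"type":"object","properties":{"motion":{"type":"array","items":{"type":"object","properties":{"fingers":{"type":"number"},"translation":{"type":"array","items":{"type":"number"}},"roll":{"type":"number"}}}}},"required":["motion"]}

```bash
mkdir -p pics && python3 - <<'E'
from workcell import bot
import cv2,numpy as np
o=bot.get_obs(); print({k:np.round(v,3).tolist() for k,v in o.items()})
for n in("scene","top"):
    c=bot.camera(n); cv2.imwrite(f"pics/{n}0.png",c["pixels"][:,:,::-1]); print(n,np.round(c["intrinsics"],1).tolist(),np.round(c["world_to_cam"],3).tolist())
E
```

```text
{'clock': 0.0, 'joint_pos': [-1.304, 0.241, 0.004, 1.335, -0.0, 1.571], 'joint_vel': [0.0, -0.001, 0.0, 0.0, -0.001, 0.0], 'tau': [0.002, -37.232, 25.241, 0.017, 0.0, 0.0], 'eef_pos': [0.132, -0.482, 0.216], 'tool_rot': [0.795, -0.607, -0.001, -0.001], 'ft_force': [-0.488, -0.313, 0.664], 'ft_torque': [0.014, -0.016, -0.046], 'grip_width': 0.085}
scene [[429.9, 0.0, 316.1], [0.0, 429.9, 200.4], [0.0, 0.0, 1.0]] [[-0.402, 0.916, -0.016, 0.184], [0.556, 0.23, -0.799, -0.214], [-0.728, -0.33, -0.601, 1.774], [0.0, 0.0, 0.0, 1.0]]
top [[425.6, 0.0, 314.3], [0.0, 425.6, 192.7], [0.0, 0.0, 1.0]] [[-0.023, -1.0, 0.006, 0.001], [-0.993, 0.023, -0.119, 0.443], [0.119, -0.009, -0.993, 1.634], [0.0, 0.0, 0.0, 1.0]]
```

View pics/top0.png

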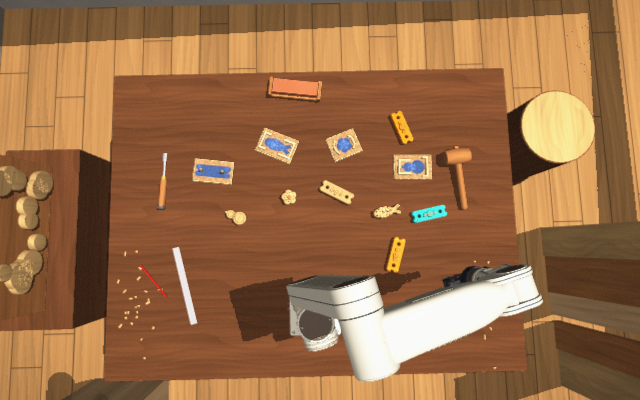

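View pics/scene0.png

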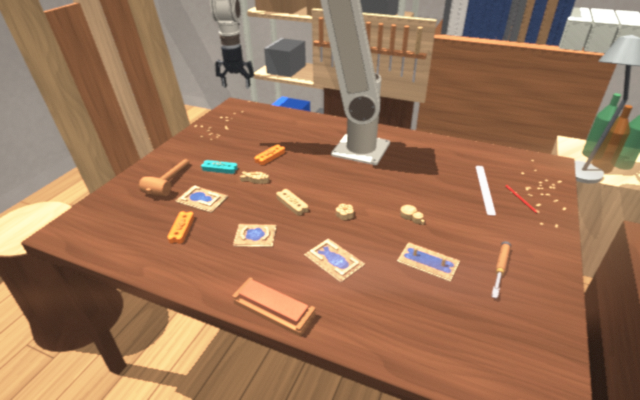

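The top view shows the gourd at (236,215), blossom (289,198), cloud plate (337,192) and carp (387,211). The trays are at: cloud (214,172), carp (277,146), blossom (344,145), gourd (412,167). There are three look-alikes (two orange, one turquoise), plus the mallet at (458,175) and the gouge at (163,180). I'll zoom in next.

```bash
python3 - <<'E'
import cv2
t=cv2.imread("pics/top0.png");s=cv2.imread("pics/scene0.png")
r=lambda i,f:cv2.resize(i,None,fx=f,fy=f,interpolation=cv2.INTER_CUBIC)
cv2.imwrite("pics/topz.png",cv2.vconcat([r(t[120:235,180:320],5.5)[:,:770][:300],r(t[120:235,310:450],5.5)[:300]]) if 0 else cv2.vconcat([r(t[125:187,190:350],5),r(t[177:230,190:350],5)]))
cv2.imwrite("pics/topz2.png",r(t[120:230,300:450],5.3))
E
```

```text
(no output)
```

View pics/topz.png

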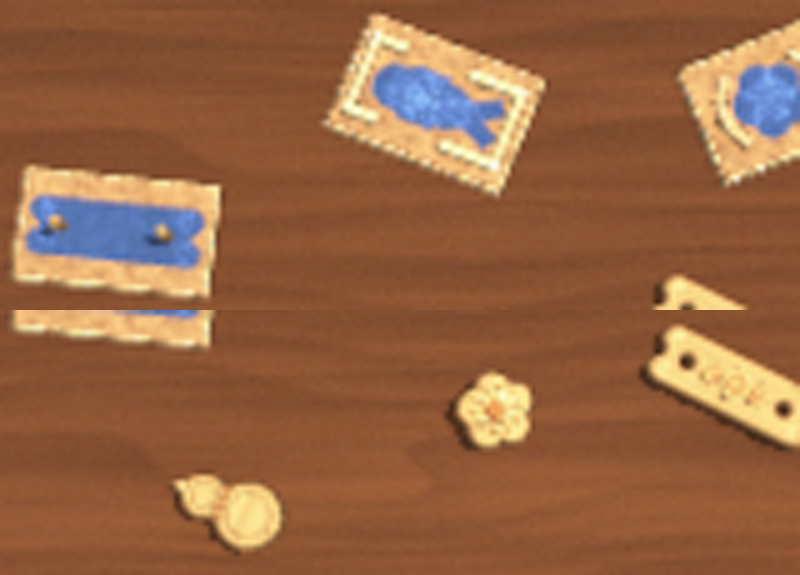

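View pics/topz2.png

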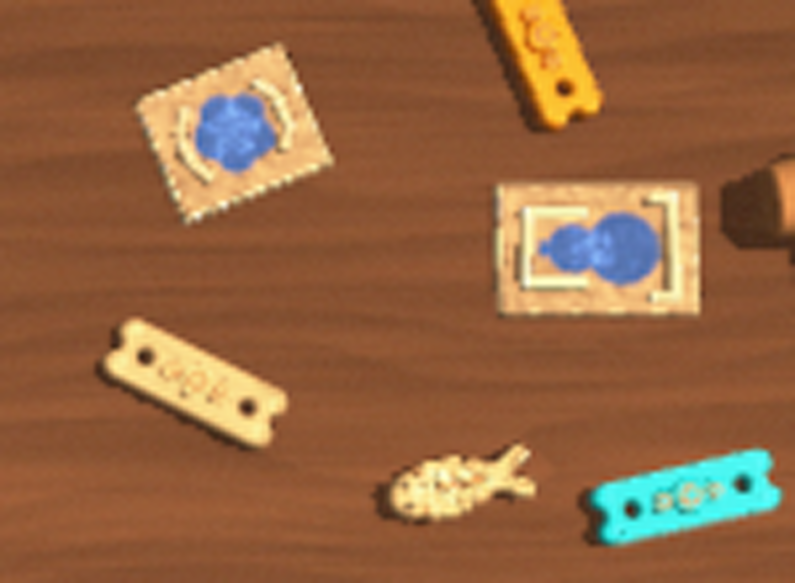

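The crops show the blossom, gourd (stalk up-left), carp (nose left) and pale cloud plate (dark holes) clearly. The blue outlines show too: the carp's nose is up-left, the gourd's small lobe is left, and the cloud's dowels are at about (200,170) and (222,171). Now I'll measure in both views.

```bash
cat > vis.py <<'E'
import cv2,numpy as np
from workcell import bot
F=6
def cam(n,save=None):
    c=bot.camera(n); c["hsv"]=cv2.cvtColor(cv2.resize(c["pixels"],None,fx=F,fy=F,interpolation=cv2.INTER_CUBIC),cv2.COLOR_RGB2HSV)
    if save: cv2.imwrite("pics/"+save,c["pixels"][:,:,::-1])
    return c
def cast(c,uv,z):
    uv=np.asarray(uv,float).reshape(-1,2)
    T=np.array(c["world_to_cam"]);R,t=T[:3,:3],T[:3,3];o=-R.T@t
    d=np.c_[uv,np.ones(len(uv))]@np.linalg.inv(c["intrinsics"]).T@R
    return (o+d*((z-o[2])/d[:,2])[:,None])[:,:2]
def proj(c,p):
    T=np.array(c["world_to_cam"]);q=(np.array(c["intrinsics"])@(T[:3,:3]@np.asarray(p,float)+T[:3,3]));return q[:2]/q[2]
def rng(c,lo,hi): return cv2.inRange(c["hsv"],np.array(lo),np.array(hi))
def blue(c): return rng(c,(100,90,60),(128,255,255))
def pale(c): return rng(c,(12,40,160),(30,190,255))
def blob(c,m,xy,z,w=0.11):
    """metric contour (plane z) of the largest blob of mask m near xy"""
    u,v=(proj(c,[*xy,z])+.5)*F; r=int(w*430/1.4*F)
    k=np.zeros_like(m);cv2.circle(k,(int(u),int(v)),r,255,-1)
    cs=cv2.findContours(m&k,cv2.RETR_EXTERNAL,cv2.CHAIN_APPROX_NONE)[0]
    cs=max(cs,key=cv2.contourArea)[:,0]
    return cast(c,(cs+.5)/F-.5,z)
def cen(p):
    q=np.float32(p*1e4);M=cv2.moments(q.reshape(-1,1,2));return np.array([M["m10"],M["m01"]])/M["m00"]/1e4
def pca(p):
    q=np.float32(p*1e4);M=cv2.moments(q.reshape(-1,1,2));a=.5*np.arctan2(2*M["mu11"],M["mu20"]-M["mu02"]);return a
def rect(p):
    (x,y),s,a=cv2.minAreaRect(np.float32(p*1e3));b=cv2.boxPoints(((x,y),s,a))
    e=b[1]-b[0];f=b[2]-b[1];e=e if np.hypot(*e)>np.hypot(*f) else f
    return np.array([x,y])/1e3,sorted(s),np.arctan2(e[1],e[0])
def lobe(p,s=4):
    """centre/radius of biggest inscribed circle"""
    q=np.int32((p-p.min(0))*1e3*s)+10;m=np.zeros(q.max(0)[::-1]+10,np.uint8);cv2.fillPoly(m,[q],255)
    d=cv2.distanceTransform(m,cv2.DIST_L2,5);i=np.argwhere(d>d.max()-1).mean(0)[::-1]
    return (i-10+.5)/s/1e3+p.min(0),d.max()/s
E
cat > meas.py <<'E'
from vis import *
G={}
for n in("top","scene"):
    c=cam(n);P=pale(c);B=blue(c)
    W=P|B|rng(c,(8,60,140),(30,190,255))
    t=cam("top") if n!="top" else c
    px=lambda u,v:cast(t,[u,v],.01)[0]
    print("==",n)
    def fmt(*a): print(*[np.round(np.array(x,float)*(1000 if np.ndim(x) else 1),1) for x in a])
    p=blob(c,P,px(289,198),.013,.05);print("blossom");fmt(cen(p),*[cv2.minEnclosingCircle(np.float32(p*1e3))[i] for i in(1,)]);fmt(np.ptp(p,0))
    p=blob(c,P,px(236,215),.013,.07);L,r=lobe(p);print("gourd");fmt(L,r,cen(p),np.degrees(np.arctan2(*(cen(p)-L)[::-1])),np.degrees(pca(p)))
    p=blob(c,P,px(387,211),.013,.08);print("carp");fmt(cen(p),np.degrees(pca(p)),lobe(p)[0],lobe(p)[1]);R=rect(p);fmt(R[0],np.degrees(R[2]));print(R[1])
    p=blob(c,P,px(337,192),.011,.09);print("cloud");R=rect(p);fmt(cen(p),np.degrees(pca(p)),R[0],np.degrees(R[2]));print(R[1])
    for k,u in dict(blossom=(344,145),gourd=(412,167),carp=(277,146),cloud=(214,172)).items():
        p=blob(c,B,px(*u),.008,.08);L,r=lobe(p);R=rect(p);print("T",k);fmt(cen(p),np.degrees(pca(p)),L,r,np.degrees(np.arctan2(*(cen(p)-L)[::-1])));print(np.round(R[0]*1e3,1),np.round(np.degrees(R[2]),1),R[1])
        p=blob(c,W,px(*u),.008,.1);R=rect(p);print("   board",np.round(R[0]*1e3,1),np.round(np.degrees(R[2]),1),R[1])
E
python3 meas.py
```

```text
== top
blossom
[431.7  90.2] 31.5
[60.6 59.1]
gourd
[353.7 285.5] 25.2 [359.1 296.6] 64.1 63.9
carp
[ 366.7 -290.9] -79.3 [ 363.9 -279.7] 21.6
[ 366.6 -292.7] -81.4
[47.34859085083008, 108.83007049560547]
cloud
[447.5 -98.6] 62.0 [447.7 -98.7] 61.8
[48.682098388671875, 138.71435546875]
T blossom
[ 637.2 -131.8] 63.9 [ 637.8 -131.3] 23.4 -139.0
[ 635.9 -132.9] 88.7 [54.47163009643555, 57.39689254760742]
   board [ 629.3 -133.2] 90.0 [155.4042205810547, 245.0528564453125]
T gourd
[ 541.4 -409.2] 89.1 [ 541.  -420.7] 24.1 88.0
[ 537.6 -404.6] -76.3 [50.09713363647461, 84.6050033569336]
   board [ 546.6 -385.2] 87.1 [158.9791717529297, 193.2085723876953]
T carp
[641.5 138.4] 66.8 [646.4 149.2] 20.4 -114.4
[640.7 135.3] 68.1 [41.873626708984375, 103.62935638427734]
   board [618.5 133.7] 75.9 [166.5436248779297, 232.3070831298828]
T cloud
[541.5 391.4] 83.1 [540.6 383. ] 21.2 83.6
[541.5 391.4] 83.0 [43.237709045410156, 134.5360107421875]
   board [535.2 372.5] 81.0 [108.44042205810547, 207.85076904296875]
== scene
blossom
[421.9  85.1] 46.2
[91.9 65.8]
gourd
[341.4 282. ] 28.7 [349.3 294
[... 322 characters left out ...]
251220703]
   board [ 623.6 -139.6] 35.3 [191.09091186523438, 298.04412841796875]
T gourd
[ 542.  -410.5] -85.9 [ 541.7 -420.4] 19.0 88.1
[ 538.2 -406.5] -74.5 [40.96903991699219, 74.97727966308594]
   board [ 524.2 -410.9] 36.6 [209.8419647216797, 379.1098327636719]Traceback (most recent call last):
  File "meas.py", line 15, in <module>
    p=blob(c,B,px(*u),.008,.08);L,r=lobe(p);R=rect(p);print("T",k);fmt(cen(p),np.degrees(pca(p)),L,r,np.degrees(np.arctan2(*(cen(p)-L)[::-1])));print(np.round(R[0]*1e3,1),np.round(np.degrees(R[2]),1),R[1])
  File "vis.py", line 23, in blob
    cs=max(cs,key=cv2.contourArea)[:,0]
       ~~~^^^^^^^^^^^^^^^^^^^^^^^^
ValueError: max() iterable argument is empty
```

```bash
python3 - <<'E'
from vis import *
c=cam("top");h=c["hsv"]
at=lambda x,y:h[int((y+.5)*F),int((x+.5)*F)].tolist()
print("bench",at(300,220),at(250,170),"board",at(399,157),at(214,160),at(337,155))
B=blue(c);W=B|rng(c,(5,30,170),(32,200,255))
px=lambda u,v:cast(c,[u,v],.008)[0]
for k,u in dict(blossom=(344,145),gourd=(412,167),carp=(277,146),cloud=(214,172)).items():
    p=blob(c,W,px(*u),.008,.1);R=rect(p);print(k,np.round(R[0]*1e3,1),np.round(np.degrees(R[2]),1),R[1])
# holes of the cloud (dark in pale), dowels (non blue inside blue)
p=blob(c,pale(c),px(337,192),.011,.09)
def inner(m,xy,z,zz,w):
    u,v=(proj(c,[*xy,z])+.5)*F;k=np.zeros_like(m);cv2.circle(k,(int(u),int(v)),int(w*300*F),255,-1)
    cs,hi=cv2.findContours(m&k,cv2.RETR_CCOMP,cv2.CHAIN_APPROX_NONE)
    for q,g in zip(cs,hi[0]):
        if g[3]>=0 and cv2.contourArea(q)>40:
            P=cast(c,(q[:,0]+.5)/F-.5,zz);print("  in",np.round(cen(P)*1e3,1),np.round(np.ptp(P,0)*1e3,1))
inner(pale(c),px(337,192),.011,.022,.09)
inner(B,px(214,172),.008,.008,.09)
E
```

```text
bench [11, 164, 154] [11, 160, 134] board [17, 129, 238] [18, 116, 230] [16, 129, 235]
blossom [ 636.9 -132. ] -69.0 [104.56442260742188, 123.62130737304688]
gourd [ 542.  -403.2] 88.7 [101.0002212524414, 153.8370819091797]
carp [640.7 135.9] 66.7 [104.56552124023438, 154.00404357910156]
cloud [541.5 390.3] 82.9 [94.44578552246094, 160.89317321777344]
  in [ 426.3 -134.3] [11.9 11.8]
  in [465.6 -59.9] [12.6 11.9]
  in [539.6 353. ] [18.2 19.1]
  in [549.4 437. ] [16.9 19.2]
```

```bash
cat > go.py <<'E'
import sys,numpy as np
from scipy.spatial.transform import Rotation as Ro
from workcell import bot
def go(x,y,z,yaw,o=None):
    """shift (tool axes, cm) and roll (deg) from here to the world pose; mm, deg"""
    o=o or bot.get_obs();R=Ro.from_quat(o["tool_rot"]).as_matrix();p=np.array(o["eef_pos"])
    y0=np.degrees(np.arctan2(R[1,0],R[0,0]))
    print("at",np.round(p*1e3,1),"yaw",round(y0,1),"w",round(o["grip_width"]*1e3,1),"F",np.round(o["ft_force"],1),"t",round(o["clock"],2))
    print("shift",np.round(R.T@(np.array([x,y,z])/1e3-p)*100,2),"roll",round(-((yaw-y0+180)%360-180),1))
if __name__=="__main__": go(*map(float,sys.argv[1:]))
E
python3 - <<'E'
from vis import *
from go import go
c=cam("top");p=blob(c,pale(c),cast(c,[289,198],.013)[0],.013,.05);d=p-cen(p)
a=np.arctan2(d[:,1],d[:,0]);r=np.hypot(*d.T)
g=np.arange(-180,180,3);R=np.interp(np.radians(g),np.sort(a),r[np.argsort(a)])
ph=np.angle((R*np.exp(5j*np.radians(g))).sum())/5;print("petals",np.degrees(ph)%72, (R.max()-R.min())*1e3)
for k in range(5):print(round(np.degrees(ph)%72+72*k+90,1)%180,end=" ")
go(431.7,90.2,80,-57)
E
```

```text
petals 11.25931057246317 7.80295827073673
101.3 173.3 65.30000000000001 137.3 29.30000000000001 at [ 131.8 -482.2  216.9] yaw -74.7 w 85.5 F [-0.  -0.4  0.5] t 0.35
shift [-47.3  -44.02  13.71] roll -17.7
```

```bash
python3 go.py 431.7 90.2 90 29.3
```

```text
at [ 131.8 -482.2  216.9] yaw -74.7 w 85.5 F [-0.  -0.4  0.5] t 0.35
shift [-47.3  -44.02  12.71] roll -104.0
```

{"name": "play_rows", "arguments": {
  "motion": [
    {"fingers":-1,"translation":[-47.3,-44.0,0],"roll":-104},
    {"fingers":-1,"translation":[-47.3,-44.0,0],"roll":-104},
    {"fingers":-1,"translation":[-47.3,-44.0,0],"roll":-104},
    {"fingers":-1,"translation":[-47.3,-44.0,0],"roll":-104},
    {"fingers":-1,"translation":[-47.3,-44.0,0],"roll":-104},
    {"fingers":-1,"translation":[-47.3,-44.0,0],"roll":-104},
    {"fingers":-1,"translation":[-47.3,-44.0,0],"roll":-104},
    {"fingers":-1,"translation":[-47.3,-44.0,0],"roll":-104},
    {"fingers":-1,"translation":[-47.3,-44.0,0],"roll":-104},
    {"fingers":-1,"translation":[-47.3,-44.0,0],"roll":-104},
    {"fingers":-1,"translation":[-47.3,-44.0,0],"roll":-104},
    {"fingers":-1,"translation":[-47.3,-44.0,0],"roll":-104},
    {"fingers":-1,"translation":[-47.3,-44.0,0],"roll":-104},
    {"fingers":-1,"translation":[-47.3,-44.0,0],"roll":-104},
    {"fingers":-1,"translation":[-47.3,-44.0,0],"roll":-104},
    {"fingers":-1,"translation":[-47.3,-44.0,0],"roll":-104},
    {"fingers":-1,"translation":[-47.3,-44.0,12.7],"roll":-104},
    {"fingers":-1,"translation":[-47.3,-44.0,12.7],"roll":-104},
    {"fingers":-1,"translation":[-47.3,-44.0,12.7],"roll":-104},
    {"fingers":-1,"translation":[-47.3,-44.0,12.7],"roll":-104}
  ]
}}

```text
clock: 2.02
eef_pos: [0.425, 0.0889, 0.0834]
tool_rot: [0.967, 0.253, -0.007, -0.0]
ft_force: [-1.7, 0.1, -0.7]
grip_width: 0.0854
```

```bash
python3 go.py 431.7 90.2 20 29.3
```

```text
at [425.   88.9  83.4] yaw 29.3 w 85.4 F [-1.7  0.1 -0.7] t 2.02
shift [0.73 0.25 6.33] roll 0.0
```

{"name": "play_rows", "arguments": {
  "motion": [
    {"fingers":-1,"translation":[0,0,0],"roll":0},
    {"fingers":-1,"translation":[0,0,0],"roll":0},
    {"fingers":-1,"translation":[0,0,0],"roll":0}
  ]
}}

```text
clock: 2.27
eef_pos: [0.4341, 0.0903, 0.0929]
tool_rot: [0.968, 0.253, 0.003, 0.0]
ft_force: [-0.3, 0.4, -0.1]
grip_width: 0.0851
```

```bash
python3 go.py 431.7 90.2 20 29.3
```

```text
at [434.1  90.3  92.9] yaw 29.3 w 85.1 F [-0.3  0.4 -0.1] t 2.27
shift [-0.26 -0.12  7.29] roll -0.0
```

{"name": "play_rows", "arguments": {
  "motion": [
    {"fingers":-1,"translation":[0,0,2],"roll":0},
    {"fingers":-1,"translation":[0,0,4],"roll":0},
    {"fingers":-1,"translation":[0,0,5.5],"roll":0},
    {"fingers":-1,"translation":[0,0,6.3],"roll":0},
    {"fingers":-1,"translation":[0,0,6.7],"roll":0},
    {"fingers":-1,"translation":[0,0,6.7],"roll":0},
    {"fingers":-1,"translation":[0,0,6.7],"roll":0},
    {"fingers":-1,"translation":[0,0,6.7],"roll":0},
    {"fingers":-1,"translation":[0,0,6.7],"roll":0}
  ]
}}

```text
clock: 3.02
eef_pos: [0.4325, 0.0901, 0.0241]
tool_rot: [0.968, 0.253, 0.001, 0.0]
ft_force: [-0.4, -0.3, 0.8]
grip_width: 0.0854
```

```bash
python3 go.py 431.7 90.2 20 29.3; python3 - <<'E'
from vis import *
c=cam("top","b1t.png");d=cam("scene","b1s.png")
r=lambda i:cv2.resize(i,(390,312),interpolation=cv2.INTER_CUBIC)
a=cv2.imread("pics/b1t.png")[140:252,220:360];b=cv2.imread("pics/b1s.png")[140:252,285:425]
cv2.imwrite("pics/b1.png",cv2.hconcat([r(a),r(b)]))
E
```

```text
at [432.5  90.1  24.1] yaw 29.3 w 85.4 F [-0.4 -0.3  0.8] t 3.02
shift [-0.07 -0.05  0.41] roll -0.0
```

View pics/b1.png

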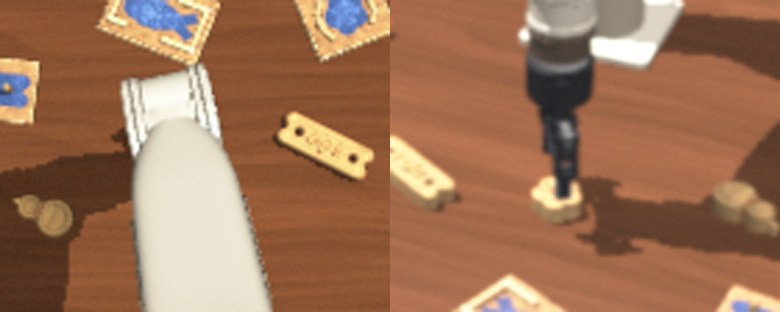

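The top view is blocked by the arm here. In the scene view the jaws straddle the blossom (crop about (557,200)). I'll lower a little and grip.

{"name": "play_rows", "arguments": {
  "motion": [
    {"fingers":-1,"translation":[0,0,0.4],"roll":0},
    {"fingers":-1,"translation":[0,0,0.4],"roll":0},
    {"fingers":-0.3,"translation":[0,0,0.4],"roll":0},
    {"fingers":0,"translation":[0,0,0.4],"roll":0},
    {"fingers":1,"translation":[0,0,0.4],"roll":0},
    {"fingers":1,"translation":[0,0,0.4],"roll":0},
    {"fingers":1,"translation":[0,0,0.4],"roll":0},
    {"fingers":1,"translation":[0,0,0.4],"roll":0},
    {"fingers":1,"translation":[0,0,0.4],"roll":0},
    {"fingers":1,"translation":[0,0,0.4],"roll":0}
  ]
}}

```text
clock: 3.95
eef_pos: [0.4316, 0.09, 0.0191]
tool_rot: [0.968, 0.253, 0.0, -0.0]
ft_force: [0.7, -0.0, 0.3]
grip_width: -0.0001
```

```bash
python3 go.py 637 -132 120 21
```

```text
at [431.6  90.   19.1] yaw 29.3 w -0.1 F [ 0.7 -0.   0.3] t 3.95
shift [  7.06  29.41 -10.09] roll 8.3
```

The grip width is 0, so the jaws missed the blossom. I'll look.

```bash
python3 - <<'E'
from vis import *
d=cam("scene","b2s.png");c=cam("top","b2t.png")
b=cv2.imread("pics/b2s.png")[120:240,265:425]
cv2.imwrite("pics/b2.png",cv2.resize(b,(800,600),interpolation=cv2.INTER_CUBIC))
print(proj(d,[.432,.09,.005]),proj(d,[.432,.09,.026]))
E
```

```text
[344.11422631 213.24236789] [344.26079386 208.25440207]
```

View pics/b2.png

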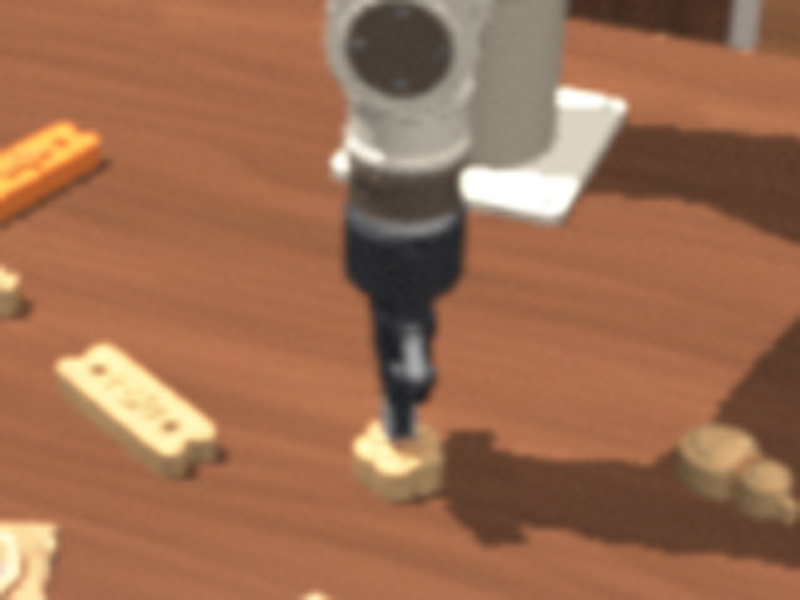

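```bash
python3 - <<'E'
from vis import *
d=cam("scene")
print("start tcp",proj(d,[.132,-.482,.217]),"tips",proj(d,[.132,-.482,.203]))
for z in(.005,.019,.03,.04,.05): print(z,proj(d,[.432,.09,z]),proj(d,[.432+.037,.09+.02,z]))
a=cv2.imread("pics/scene0.png")[30:110,190:280];b=cv2.imread("pics/b2s.png")[170:230,312:372]
cv2.imwrite("pics/b3.png",cv2.hconcat([cv2.resize(a,(390,347),interpolation=cv2.INTER_CUBIC),cv2.resize(b,(347,347),interpolation=cv2.INTER_CUBIC)]))
E
```

```text
start tcp [237.02552921  93.36951647] tips [237.47049454  96.6999021 ]
0.005 [344.11422631 213.24236789] [345.85604827 221.31342511]
0.019 [344.21164812 209.92692291] [345.96641523 217.96673157]
0.03 [344.28900869 207.29419929] [346.05407773 215.30851293]
0.04 [344.35996804 204.87932074] [346.13450408 212.86971849]
0.05 [344.4315369 202.4436997] [346.2156382  210.40946187]
```

View pics/b3.png

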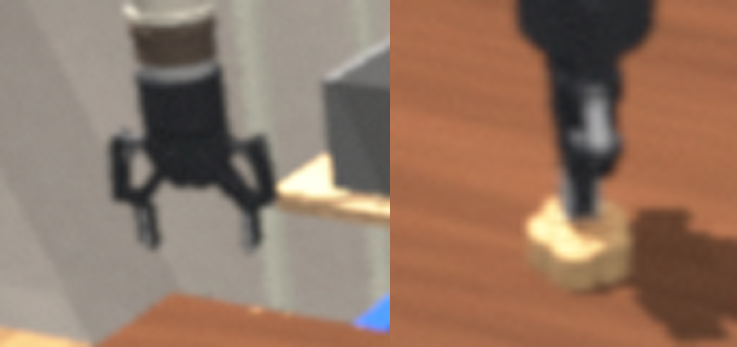

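The picture shows the shut fingertips at about (345,207), resting above the blossom's boss. At the start, the open tips were at about (236,86.5), 7 px above the projected TCP. So the fingers really stand some 27 mm higher than the stated tool frame says. I'll go lower in steps and watch the force.

{"name": "play_rows", "arguments": {
  "motion": [
    {"fingers":-1,"translation":[0,0,0],"roll":0},
    {"fingers":-1,"translation":[0,0,0],"roll":0},
    {"fingers":-1,"translation":[0,0,0],"roll":0},
    {"fingers":-1,"translation":[0,0,0],"roll":0},
    {"fingers":-1,"translation":[0,0,0],"roll":0},
    {"fingers":-1,"translation":[0,0,0],"roll":0},
    {"fingers":-1,"translation":[0,0,0.6],"roll":0},
    {"fingers":-1,"translation":[0,0,1.2],"roll":0},
    {"fingers":-1,"translation":[0,0,1.6],"roll":0},
    {"fingers":-1,"translation":[0,0,1.8],"roll":0},
    {"fingers":-1,"translation":[0,0,2.0],"roll":0},
    {"fingers":-1,"translation":[0,0,2.0],"roll":0},
    {"fingers":-1,"translation":[0,0,2.0],"roll":0}
  ]
}}

```text
clock: 5.18
eef_pos: [0.4315, 0.0899, -0.001]
tool_rot: [0.968, 0.253, -0.0, -0.0]
ft_force: [0.6, -0.1, 0.2]
grip_width: 0.0854
```

{"name": "play_rows", "arguments": {
  "motion": [
    {"fingers":-1,"translation":[0,0,0.3],"roll":0},
    {"fingers":-1,"translation":[0,0,0.6],"roll":0},
    {"fingers":-1,"translation":[0,0,0.8],"roll":0},
    {"fingers":-1,"translation":[0,0,1.0],"roll":0},
    {"fingers":-1,"translation":[0,0,1.0],"roll":0},
    {"fingers":-1,"translation":[0,0,1.0],"roll":0}
  ]
}}

```text
clock: 5.68
eef_pos: [0.4314, 0.0899, -0.0111]
tool_rot: [0.968, 0.253, -0.0, -0.0]
ft_force: [-0.4, 0.8, -0.1]
grip_width: 0.0851
```

{"name": "play_rows", "arguments": {
  "motion": [
    {"fingers":0,"translation":[0,0,0.2],"roll":0},
    {"fingers":0.5,"translation":[0,0,0.2],"roll":0},
    {"fingers":1,"translation":[0,0,0.2],"roll":0},
    {"fingers":1,"translation":[0,0,0.2],"roll":0},
    {"fingers":1,"translation":[0,0,0.2],"roll":0},
    {"fingers":1,"translation":[0,0,0.2],"roll":0},
    {"fingers":1,"translation":[0,0,0.2],"roll":0}
  ]
}}

```text
clock: 6.27
eef_pos: [0.4316, 0.09, -0.0124]
tool_rot: [0.968, 0.253, 0.0, 0.0]
ft_force: [-1.5, -0.7, 4.7]
grip_width: 0.056
```

```bash
python3 go.py 637 -132 60 21;  python3 - <<'E'
from vis import *
cam("scene","b4s.png")
b=cv2.imread("pics/b4s.png")[170:230,312:372]
cv2.imwrite("pics/b4.png",cv2.resize(b,(400,400),interpolation=cv2.INTER_CUBIC))
E
```

```text
at [431.6  90.  -12.4] yaw 29.3 w 56.0 F [-1.5 -0.7  4.7] t 6.27
shift [ 7.06 29.41 -7.24] roll 8.3
```

View pics/b4.png

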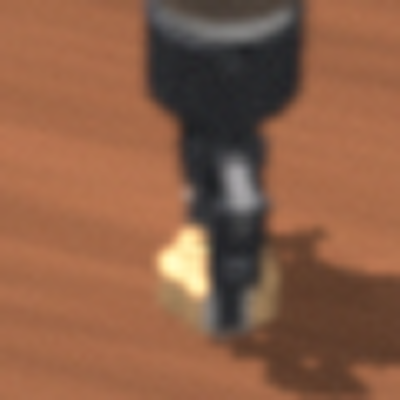

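The pads have gripped the blossom (width 56 mm; tip at about (346,219), just over the bench). I'll lift and carry it.

{"name": "play_rows", "arguments": {
  "motion": [
    {"fingers":1,"translation":[0,0,-1],"roll":0},
    {"fingers":1,"translation":[0,0,-3],"roll":0},
    {"fingers":1,"translation":[0,0,-6],"roll":0},
    {"fingers":1,"translation":[0,0,-7.2],"roll":0},
    {"fingers":1,"translation":[0.6,2.6,-7.2],"roll":0.7},
    {"fingers":1,"translation":[1.3,5.4,-7.2],"roll":1.5},
    {"fingers":1,"translation":[2.1,8.8,-7.2],"roll":2.5},
    {"fingers":1,"translation":[2.9,12.2,-7.2],"roll":3.5},
    {"fingers":1,"translation":[3.7,15.6,-7.2],"roll":4.5},
    {"fingers":1,"translation":[4.6,19.0,-7.2],"roll":5.5},
    {"fingers":1,"translation":[5.4,22.4,-7.2],"roll":6.5},
    {"fingers":1,"translation":[6.1,25.4,-7.2],"roll":7.3},
    {"fingers":1,"translation":[6.7,28.0,-7.2],"roll":8},
    {"fingers":1,"translation":[7.0,29.2,-7.2],"roll":8.3},
    {"fingers":1,"translation":[7.06,29.4,-7.2],"roll":8.3},
    {"fingers":1,"translation":[7.06,29.4,-7.2],"roll":8.3},
    {"fingers":1,"translation":[7.06,29.4,-7.2],"roll":8.3},
    {"fingers":1,"translation":[7.06,29.4,-7.2],"roll":8.3}
  ]
}}

```text
clock: 7.82
eef_pos: [0.6359, -0.1307, 0.0588]
tool_rot: [0.983, 0.183, -0.001, -0.0]
ft_force: [1.0, 0.1, -1.3]
grip_width: 0.0566
```

```bash
python3 go.py 637 -132 -4 21;  python3 - <<'E'
from vis import *
d=cam("scene","b5s.png")
b=cv2.imread("pics/b5s.png")[180:260,205:305]
cv2.imwrite("pics/b5.png",cv2.resize(b,(600,480),interpolation=cv2.INTER_CUBIC))
print(proj(d,[.637,-.132,.072]),proj(d,[.637,-.132,.098]))
E
```

```text
at [ 635.9 -130.7   58.8] yaw 21.1 w 56.6 F [ 1.   0.1 -1.3] t 7.82
shift [0.07 0.17 6.28] roll 0.1
[252.53355165 217.47429941] [251.62629475 210.78081805]
```

View pics/b5.png

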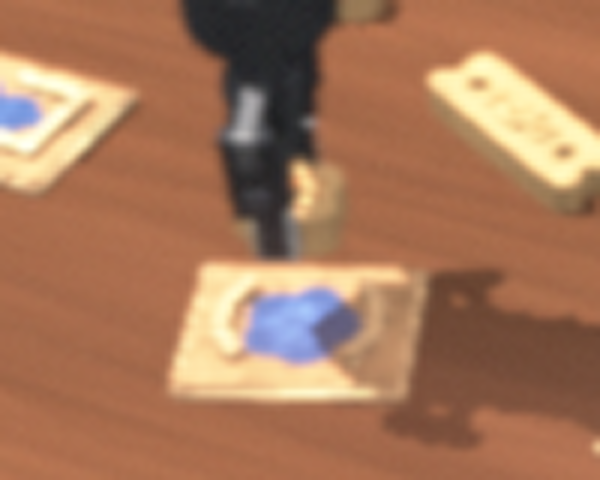

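The blossom hangs at about full-frame column 253, against 252 expected, and the tray is straight below it. I'll lower it.

{"name": "play_rows", "arguments": {
  "motion": [
    {"fingers":1,"translation":[0,0,1],"roll":0},
    {"fingers":1,"translation":[0,0,2.5],"roll":0},
    {"fingers":1,"translation":[0,0,4],"roll":0},
    {"fingers":1,"translation":[0,0,5.0],"roll":0},
    {"fingers":1,"translation":[0,0,5.5],"roll":0},
    {"fingers":1,"translation":[0,0,5.8],"roll":0},
    {"fingers":1,"translation":[0,0,6.0],"roll":0},
    {"fingers":1,"translation":[0,0,6.1],"roll":0},
    {"fingers":1,"translation":[0,0,6.2],"roll":0},
    {"fingers":1,"translation":[0,0,6.2],"roll":0},
    {"fingers":1,"translation":[0,0,6.2],"roll":0},
    {"fingers":1,"translation":[0,0,6.2],"roll":0}
  ]
}}

```text
clock: 8.87
eef_pos: [0.6373, -0.132, -0.0024]
tool_rot: [0.983, 0.182, 0.0, 0.0]
ft_force: [-0.1, 0.1, -1.0]
grip_width: 0.0565
```

```bash
python3 go.py 637 -132 -4 21
```

```text
at [ 637.3 -132.    -2.4] yaw 21.0 w 56.5 F [-0.1  0.1 -1. ] t 8.87
shift [-0.03 -0.01  0.16] roll -0.0
```

{"name": "play_rows", "arguments": {
  "motion": [
    {"fingers":1,"translation":[0,0,0.08],"roll":0},
    {"fingers":1,"translation":[0,0,0.16],"roll":0},
    {"fingers":1,"translation":[0,0,0.2],"roll":0},
    {"fingers":1,"translation":[0,0,0.2],"roll":0},
    {"fingers":1,"translation":[0,0,0.2],"roll":0}
  ]
}}

```text
clock: 9.28
eef_pos: [0.6372, -0.132, -0.0043]
tool_rot: [0.983, 0.182, 0.0, 0.0]
ft_force: [-1.8, 0.4, 4.3]
grip_width: 0.0564
```

{"name": "play_rows", "arguments": {
  "motion": [
    {"fingers":-0.4,"translation":[0,0,0],"roll":0},
    {"fingers":-0.5,"translation":[0,0,0],"roll":0},
    {"fingers":-0.7,"translation":[0,0,0],"roll":0},
    {"fingers":-0.9,"translation":[0,0,0],"roll":0},
    {"fingers":-0.9,"translation":[0,0,0],"roll":0},
    {"fingers":-0.9,"translation":[0,0,-1],"roll":0},
    {"fingers":-0.9,"translation":[0,0,-3],"roll":0},
    {"fingers":-1,"translation":[0,0,-7],"roll":0},
    {"fingers":-1,"translation":[0,0,-11],"roll":0},
    {"fingers":-1,"translation":[0,0,-12],"roll":0}
  ]
}}

```text
clock: 10.12
eef_pos: [0.6409, -0.1328, 0.1236]
tool_rot: [0.983, 0.182, 0.006, 0.002]
ft_force: [1.5, -0.6, 1.6]
grip_width: 0.0853
```

```bash
python3 go.py 353.7 285.5 70 -26
```

```text
at [ 640.9 -132.8  123.6] yaw 21.0 w 85.3 F [ 1.5 -0.6  1.6] t 10.12
shift [-11.89 -49.37   4.91] roll 47.0
```

{"name": "play_rows", "arguments": {
  "motion": [
    {"fingers":-1,"translation":[-1.2,-5,0],"roll":5},
    {"fingers":-1,"translation":[-2,-8.5,0],"roll":10},
    {"fingers":-1,"translation":[-2.9,-12.4,0],"roll":16},
    {"fingers":-1,"translation":[-3.8,-16.2,0],"roll":22},
    {"fingers":-1,"translation":[-4.7,-20,0],"roll":28},
    {"fingers":-1,"translation":[-5.6,-24,0],"roll":34},
    {"fingers":-1,"translation":[-6.6,-28,0],"roll":40},
    {"fingers":-1,"translation":[-7.5,-32,0],"roll":47},
    {"fingers":-1,"translation":[-8.4,-36,0],"roll":47},
    {"fingers":-1,"translation":[-9.4,-40,0],"roll":47},
    {"fingers":-1,"translation":[-10.3,-44,1],"roll":47},
    {"fingers":-1,"translation":[-11.0,-47,2],"roll":47},
    {"fingers":-1,"translation":[-11.5,-49.1,3],"roll":47},
    {"fingers":-1,"translation":[-11.5,-49.1,4.6],"roll":47},
    {"fingers":-1,"translation":[-11.5,-49.1,4.6],"roll":47},
    {"fingers":-1,"translation":[-11.5,-49.1,4.6],"roll":47},
    {"fingers":-1,"translation":[-11.5,-49.1,4.6],"roll":47},
    {"fingers":-1,"translation":[-11.5,-49.1,4.6],"roll":47},
    {"fingers":-1,"translation":[-11.5,-49.1,4.6],"roll":47}
  ]
}}

```text
clock: 11.7
eef_pos: [0.3548, 0.2852, 0.0701]
tool_rot: [0.974, -0.226, 0.001, -0.001]
ft_force: [-0.5, -0.5, 0.5]
grip_width: 0.0856
```

```bash
python3 go.py 353.7 285.5 -8 -26; python3 - <<'E'
from vis import *
c=cam("top","c1t.png")
p=blob(c,pale(c)&~rng(c,(0,0,0),(0,0,0)),(.637,-.132),.021,.03);print(np.round(cen(p)*1e3,1),np.round(np.ptp(p,0)*1e3,1))
a=cv2.imread("pics/c1t.png")[115:175,310:380];s=cam("scene","c1s.png");b=cv2.imread("pics/c1s.png")[170:240,360:450]
cv2.imwrite("pics/c1.png",cv2.hconcat([cv2.resize(a,(400,343),interpolation=cv2.INTER_CUBIC),cv2.resize(b,(400,343),interpolation=cv2.INTER_CUBIC)]))
E
```

```text
at [354.8 285.2  70.1] yaw -26.1 w 85.6 F [-0.5 -0.5  0.5] t 11.7
shift [-0.12  0.04  7.81] roll -0.1
[ 640.5 -133.7] [74.3 72. ]
```

View pics/c1.png

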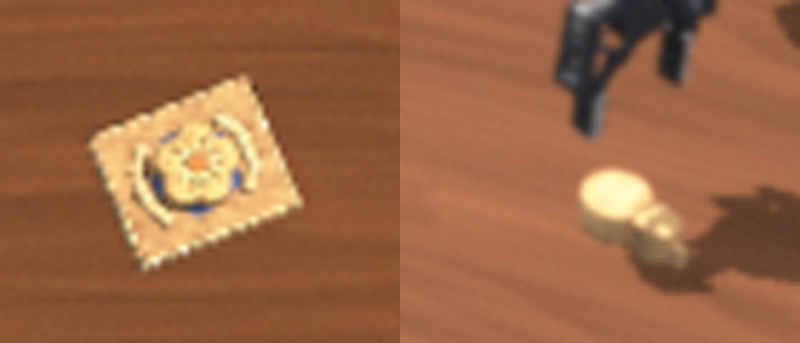

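The blossom sits inside its bed, between the fences, at about (344,143). The jaws stand over the gourd's big lobe. I'll go down and grip.

{"name": "play_rows", "arguments": {
  "motion": [
    {"fingers":-1,"translation":[0,0,2],"roll":0},
    {"fingers":-1,"translation":[-0.05,0,4],"roll":0},
    {"fingers":-1,"translation":[-0.05,0,6],"roll":0},
    {"fingers":-1,"translation":[-0.05,0,7],"roll":0},
    {"fingers":-1,"translation":[-0.05,0,7.7],"roll":0},
    {"fingers":-1,"translation":[-0.05,0,7.8],"roll":0},
    {"fingers":-1,"translation":[-0.05,0,7.8],"roll":0},
    {"fingers":-1,"translation":[-0.05,0,7.8],"roll":0},
    {"fingers":-0.2,"translation":[-0.05,0,7.8],"roll":0},
    {"fingers":0,"translation":[-0.05,0,7.8],"roll":0},
    {"fingers":1,"translation":[-0.05,0,7.8],"roll":0},
    {"fingers":1,"translation":[-0.05,0,7.8],"roll":0},
    {"fingers":1,"translation":[-0.05,0,7.8],"roll":0},
    {"fingers":1,"translation":[-0.05,0,7.8],"roll":0},
    {"fingers":1,"translation":[-0.05,0,7.8],"roll":0}
  ]
}}

```text
clock: 13.05
eef_pos: [0.3539, 0.286, -0.0078]
tool_rot: [0.974, -0.225, 0.001, -0.001]
ft_force: [-0.5, -0.4, 5.7]
grip_width: 0.0502
```

```bash
python3 go.py 541.2 -420.7 80 -1.3;  python3 - <<'E'
from vis import *
c=cam("top")
p=cast(c,[[343.8,142.7]],.034);print(p)
s=cam("scene")
P=blob(s,pale(s),(.36,.30),.02,.07);print("gourd scene",cen(P))
E
```

```text
at [353.9 286.   -7.8] yaw -26.0 w 50.2 F [-0.5 -0.4  5.7] t 13.05
shift [47.83 55.28 -8.83] roll -24.7
[[ 0.63800971 -0.13062212]]
gourd scene [0.35754303 0.30602415]
```

{"name": "play_rows", "arguments": {
  "motion": [
    {"fingers":1,"translation":[0,0,-1],"roll":0},
    {"fingers":1,"translation":[0,0,-3],"roll":0},
    {"fingers":1,"translation":[0,0,-6],"roll":0},
    {"fingers":1,"translation":[0.7,0.8,-8.8],"roll":0},
    {"fingers":1,"translation":[2,2.3,-8.8],"roll":-1},
    {"fingers":1,"translation":[4,4.6,-8.8],"roll":-2},
    {"fingers":1,"translation":[6.3,7.3,-8.8],"roll":-3.3},
    {"fingers":1,"translation":[8.6,10,-8.8],"roll":-4.6},
    {"fingers":1,"translation":[11,12.7,-8.8],"roll":-6},
    {"fingers":1,"translation":[13.4,15.5,-8.8],"roll":-7},
    {"fingers":1,"translation":[15.8,18.3,-8.8],"roll":-8},
    {"fingers":1,"translation":[18.2,21,-8.8],"roll":-9},
    {"fingers":1,"translation":[20.6,23.8,-8.8],"roll":-10},
    {"fingers":1,"translation":[23,26.6,-8.8],"roll":-11},
    {"fingers":1,"translation":[25.4,29.3,-8.8],"roll":-12},
    {"fingers":1,"translation":[27.4,31.6,-8.8],"roll":-13},
    {"fingers":1,"translation":[29,33.5,-8.8],"roll":-14},
    {"fingers":1,"translation":[30,34.7,-8.8],"roll":-15},
    {"fingers":1,"translation":[30,34.7,-8.8],"roll":-15},
    {"fingers":1,"translation":[30,34.7,-8.8],"roll":-15}
  ]
}}

```text
clock: 14.82
eef_pos: [0.4704, -0.1584, 0.079]
tool_rot: [0.995, -0.097, -0.0, -0.0]
ft_force: [-0.5, 1.0, -1.8]
grip_width: 0.0501
```

```bash
python3 go.py 541.2 -420.7 60 -1.3
```

```text
at [ 470.4 -158.4   79. ] yaw -11.1 w 50.1 F [-0.5  1.  -1.8] t 14.82
shift [12.01 24.37  1.88] roll -9.8
```

{"name": "play_rows", "arguments": {
  "motion": [
    {"fingers":1,"translation":[1,2,0],"roll":-1},
    {"fingers":1,"translation":[2.3,4.7,0],"roll":-2.2},
    {"fingers":1,"translation":[3.8,7.7,0],"roll":-3.5},
    {"fingers":1,"translation":[5.4,11,0],"roll":-5},
    {"fingers":1,"translation":[7,14.2,0],"roll":-6.5},
    {"fingers":1,"translation":[8.6,17.5,0],"roll":-7.8},
    {"fingers":1,"translation":[10.2,20.7,0],"roll":-8.8},
    {"fingers":1,"translation":[11.3,23,0],"roll":-9.4},
    {"fingers":1,"translation":[12,24.4,0.8],"roll":-9.8},
    {"fingers":1,"translation":[12,24.4,1.9],"roll":-9.8},
    {"fingers":1,"translation":[12,24.4,1.9],"roll":-9.8},
    {"fingers":1,"translation":[12,24.4,1.9],"roll":-9.8},
    {"fingers":1,"translation":[12,24.4,1.9],"roll":-9.8},
    {"fingers":1,"translation":[12,24.4,1.9],"roll":-9.8},
    {"fingers":1,"translation":[12,24.4,1.9],"roll":-9.8}
  ]
}}

```text
clock: 16.07
eef_pos: [0.5424, -0.4194, 0.0611]
tool_rot: [1.0, -0.01, 0.0, 0.0]
ft_force: [0.5, 0.7, -1.4]
grip_width: 0.0501
```

```bash
python3 go.py 541.2 -420.7 1 -1.3;  python3 - <<'E'
from vis import *
d=cam("scene","g1s.png");c=cam("top","g1t.png")
b=cv2.imread("pics/g1s.png")[150:220,155:255];a=cv2.imread("pics/g1t.png")[130:200,370:470]
cv2.imwrite("pics/g1.png",cv2.hconcat([cv2.resize(a,(400,280),interpolation=cv2.INTER_CUBIC),cv2.resize(b,(400,280),interpolation=cv2.INTER_CUBIC)]))
E
```

```text
at [ 542.4 -419.4   61.1] yaw -1.1 w 50.1 F [ 0.5  0.7 -1.4] t 16.07
shift [-0.12  0.13  6.01] roll 0.2
```

View pics/g1.png

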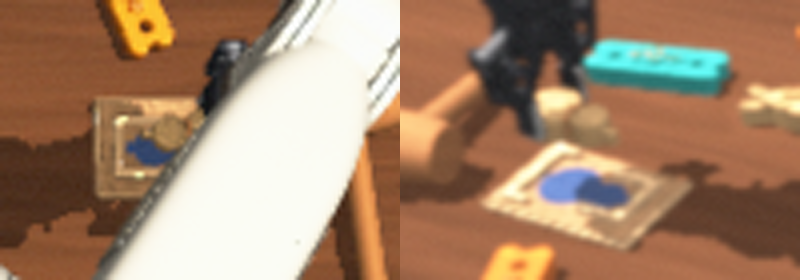

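The gourd's small lobe points left, matching the outline below it. I'll lower it.

{"name": "play_rows", "arguments": {
  "motion": [
    {"fingers":1,"translation":[-0.1,0.1,1],"roll":0},
    {"fingers":1,"translation":[-0.1,0.1,2.5],"roll":0},
    {"fingers":1,"translation":[-0.1,0.1,4],"roll":0},
    {"fingers":1,"translation":[-0.1,0.1,5.0],"roll":0},
    {"fingers":1,"translation":[-0.1,0.1,5.4],"roll":0},
    {"fingers":1,"translation":[-0.1,0.1,5.7],"roll":0},
    {"fingers":1,"translation":[-0.1,0.1,5.8],"roll":0},
    {"fingers":1,"translation":[-0.1,0.1,5.9],"roll":0},
    {"fingers":1,"translation":[-0.1,0.1,5.9],"roll":0},
    {"fingers":1,"translation":[-0.1,0.1,5.9],"roll":0},
    {"fingers":1,"translation":[-0.1,0.1,5.9],"roll":0},
    {"fingers":1,"translation":[-0.1,0.1,5.9],"roll":0}
  ]
}}

```text
clock: 17.17
eef_pos: [0.5411, -0.4215, 0.0017]
tool_rot: [1.0, -0.011, 0.0, 0.0]
ft_force: [0.4, -0.2, -1.0]
grip_width: 0.0497
```

```bash
python3 go.py 541.2 -420.7 0.2 -1.3
```

```text
at [ 541.1 -421.5    1.7] yaw -1.2 w 49.7 F [ 0.4 -0.2 -1. ] t 17.17
shift [ 0.01 -0.08  0.15] roll 0.1
```

{"name": "play_rows", "arguments": {
  "motion": [
    {"fingers":1,"translation":[0,-0.05,0.08],"roll":0},
    {"fingers":1,"translation":[0,-0.05,0.14],"roll":0},
    {"fingers":1,"translation":[0,-0.05,0.18],"roll":0},
    {"fingers":1,"translation":[0,-0.05,0.18],"roll":0},
    {"fingers":1,"translation":[0,-0.05,0.18],"roll":0}
  ]
}}

```text
clock: 17.58
eef_pos: [0.5411, -0.4209, 0.0003]
tool_rot: [1.0, -0.011, 0.0, 0.0]
ft_force: [-1.9, 1.5, 5.9]
grip_width: 0.0497
```

{"name": "play_rows", "arguments": {
  "motion": [
    {"fingers":-0.25,"translation":[0,0,0],"roll":0},
    {"fingers":-0.4,"translation":[0,0,0],"roll":0},
    {"fingers":-0.6,"translation":[0,0,0],"roll":0},
    {"fingers":-0.8,"translation":[0,0,0],"roll":0},
    {"fingers":-0.8,"translation":[0,0,0],"roll":0},
    {"fingers":-0.8,"translation":[0,0,-1],"roll":0},
    {"fingers":-0.8,"translation":[0,0,-3],"roll":0},
    {"fingers":-1,"translation":[0,0,-6],"roll":0},
    {"fingers":-1,"translation":[0,0,-8],"roll":0},
    {"fingers":-1,"translation":[0,0,-8.5],"roll":0},
    {"fingers":-1,"translation":[0,0,-8.5],"roll":0},
    {"fingers":-1,"translation":[0,0,-8.5],"roll":0}
  ]
}}

```text
clock: 18.58
eef_pos: [0.5408, -0.4207, 0.0842]
tool_rot: [1.0, -0.011, 0.0, 0.0]
ft_force: [0.5, -0.1, -0.8]
grip_width: 0.0854
```

```bash
python3 go.py 364.3 -280.8 70 10
```

```text
at [ 540.8 -420.7   84.2] yaw -1.2 w 85.4 F [ 0.5 -0.1 -0.8] t 18.58
shift [-17.94 -13.61   1.42] roll -11.2
```

{"name": "play_rows", "arguments": {
  "motion": [
    {"fingers":-1,"translation":[-1.6,-1.2,0],"roll":-2},
    {"fingers":-1,"translation":[-4,-3,0],"roll":-4},
    {"fingers":-1,"translation":[-6.8,-5.1,0],"roll":-6},
    {"fingers":-1,"translation":[-9.6,-7.3,0],"roll":-8},
    {"fingers":-1,"translation":[-12.4,-9.4,0],"roll":-10},
    {"fingers":-1,"translation":[-15,-11.4,0],"roll":-11.2},
    {"fingers":-1,"translation":[-17,-12.9,0.6],"roll":-11.2},
    {"fingers":-1,"translation":[-17.9,-13.6,1.4],"roll":-11.2},
    {"fingers":-1,"translation":[-17.9,-13.6,1.4],"roll":-11.2},
    {"fingers":-1,"translation":[-17.9,-13.6,1.4],"roll":-11.2},
    {"fingers":-1,"translation":[-17.9,-13.6,1.4],"roll":-11.2},
    {"fingers":-1,"translation":[-17.9,-13.6,1.4],"roll":-11.2},
    {"fingers":-1,"translation":[-17.9,-13.6,1.4],"roll":-11.2}
  ]
}}

```text
clock: 19.67
eef_pos: [0.3659, -0.2819, 0.0704]
tool_rot: [0.996, 0.087, 0.0, 0.0]
ft_force: [0.4, 0.7, -0.1]
grip_width: 0.0853
```

```bash
python3 go.py 364.3 -280.8 -7 10;  python3 - <<'E'
from vis import *
d=cam("scene","k1s.png");c=cam("top","k1t.png")
b=cv2.imread("pics/k1s.png")[150:220,155:275];a=cv2.imread("pics/k1t.png")[130:200,340:460]
cv2.imwrite("pics/k1.png",cv2.hconcat([cv2.resize(a,(400,233),interpolation=cv2.INTER_CUBIC),cv2.resize(b,(400,233),interpolation=cv2.INTER_CUBIC)]))
E
```

```text
at [ 365.9 -281.9   70.4] yaw 10.0 w 85.3 F [ 0.4  0.7 -0.1] t 19.67
shift [-0.14 -0.15  7.74] roll -0.0
```

View pics/k1.png

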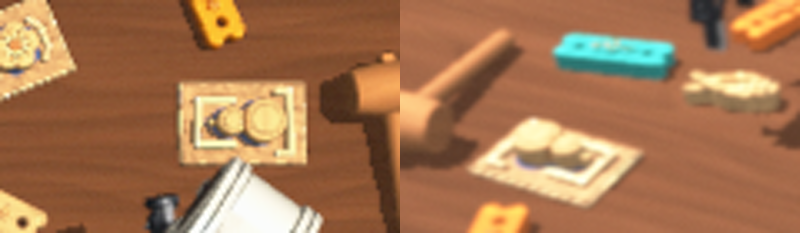

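The gourd lies in its bed with the small lobe left on the outline. The fingers come close to the orange plate, so I'll check that clearance.

```bash
python3 - <<'E'
from vis import *
c={**cam("top")}
P=[[391,236],[404,240],[398,273],[387,270],[414,209],[448,206]]
print(np.round(cast(c,P,.022)*1e3))
import math
a=math.radians(10)
for s in(-57,57):
  for w in(-11,11): print("finger",round(364.3+s*math.cos(a)-w*math.sin(a)),round(-280.8+s*math.sin(a)+w*math.cos(a)))
E
```

```text
[[ 268. -303.]
 [ 252. -352.]
 [ 127. -323.]
 [ 139. -281.]
 [ 371. -397.]
 [ 380. -531.]]
finger 310 -302
finger 306 -280
finger 422 -282
finger 419 -260
```

{"name": "play_rows", "arguments": {
  "motion": [
    {"fingers":-1,"translation":[-0.1,-0.1,2],"roll":0},
    {"fingers":-1,"translation":[-0.1,-0.1,4],"roll":0},
    {"fingers":-1,"translation":[-0.1,-0.1,6],"roll":0},
    {"fingers":-1,"translation":[-0.1,-0.1,7],"roll":0},
    {"fingers":-1,"translation":[-0.1,-0.1,7.6],"roll":0},
    {"fingers":-1,"translation":[-0.1,-0.1,7.7],"roll":0},
    {"fingers":-1,"translation":[-0.1,-0.1,7.7],"roll":0},
    {"fingers":-1,"translation":[-0.1,-0.1,7.7],"roll":0},
    {"fingers":-0.1,"translation":[-0.1,-0.1,7.7],"roll":0},
    {"fingers":0.1,"translation":[-0.1,-0.1,7.7],"roll":0},
    {"fingers":1,"translation":[-0.1,-0.1,7.7],"roll":0},
    {"fingers":1,"translation":[-0.1,-0.1,7.7],"roll":0},
    {"fingers":1,"translation":[-0.1,-0.1,7.7],"roll":0},
    {"fingers":1,"translation":[-0.1,-0.1,7.7],"roll":0},
    {"fingers":1,"translation":[-0.1,-0.1,7.7],"roll":0}
  ]
}}

```text
clock: 21.07
eef_pos: [0.3643, -0.2807, -0.0058]
tool_rot: [0.996, 0.087, 0.001, 0.001]
ft_force: [-0.3, 1.8, 5.7]
grip_width: 0.0406
```

```bash
python3 go.py 645.2 146.8 70 -23.3
```

```text
at [ 364.3 -280.7   -5.8] yaw 10.0 w 40.6 F [-0.3  1.8  5.7] t 21.07
shift [ 35.09 -37.22  -7.58] roll 33.3
```

{"name": "play_rows", "arguments": {
  "motion": [
    {"fingers":1,"translation":[0,0,-1],"roll":0},
    {"fingers":1,"translation":[0,0,-3],"roll":0},
    {"fingers":1,"translation":[0,0,-6],"roll":0},
    {"fingers":1,"translation":[0.5,-0.6,-7.6],"roll":0},
    {"fingers":1,"translation":[1.8,-1.9,-7.6],"roll":2},
    {"fingers":1,"translation":[3.7,-3.9,-7.6],"roll":4},
    {"fingers":1,"translation":[6,-6.4,-7.6],"roll":7},
    {"fingers":1,"translation":[8.5,-9,-7.6],"roll":10},
    {"fingers":1,"translation":[11,-11.7,-7.6],"roll":13},
    {"fingers":1,"translation":[13.5,-14.3,-7.6],"roll":16},
    {"fingers":1,"translation":[16,-17,-7.6],"roll":19},
    {"fingers":1,"translation":[18.5,-19.6,-7.6],"roll":22},
    {"fingers":1,"translation":[21,-22.3,-7.6],"roll":25},
    {"fingers":1,"translation":[23.5,-24.9,-7.6],"roll":28},
    {"fingers":1,"translation":[26,-27.6,-7.6],"roll":30},
    {"fingers":1,"translation":[28.5,-30.2,-7.6],"roll":32},
    {"fingers":1,"translation":[31,-32.9,-7.6],"roll":33.3},
    {"fingers":1,"translation":[33,-35,-7.6],"roll":33.3},
    {"fingers":1,"translation":[34.6,-36.7,-7.6],"roll":33.3},
    {"fingers":1,"translation":[35.1,-37.2,-7.6],"roll":33.3}
  ]
}}

```text
clock: 22.73
eef_pos: [0.6461, 0.1507, 0.0685]
tool_rot: [0.98, -0.2, 0.0, -0.001]
ft_force: [1.1, -0.8, 0.4]
grip_width: 0.0408
```

{"name": "play_rows", "arguments": {
  "motion": [
    {"fingers":1,"translation":[0,0,0],"roll":0},
    {"fingers":1,"translation":[0,0,0],"roll":0},
    {"fingers":1,"translation":[0,0,0],"roll":0},
    {"fingers":1,"translation":[0,0,0],"roll":0},
    {"fingers":1,"translation":[0,0,0],"roll":0},
    {"fingers":1,"translation":[0,0,0],"roll":0}
  ]
}}

```text
clock: 23.23
eef_pos: [0.6446, 0.1459, 0.0696]
tool_rot: [0.979, -0.203, 0.0, 0.0]
ft_force: [1.0, 0.1, -1.7]
grip_width: 0.0408
```

```bash
python3 go.py 645.2 146.8 2.5 -23.3; python3 - <<'E'
from vis import *
d=cam("scene","k2s.png");c=cam("top","k2t.png")
b=cv2.imread("pics/k2s.png")[190:290,275:405];a=cv2.imread("pics/k2t.png")[100:200,215:345]
cv2.imwrite("pics/k2.png",cv2.hconcat([cv2.resize(a,(400,308),interpolation=cv2.INTER_CUBIC),cv2.resize(b,(400,308),interpolation=cv2.INTER_CUBIC)]))
E
```

```text
at [644.6 145.9  69.6] yaw -23.4 w 40.8 F [ 1.   0.1 -1.7] t 23.23
shift [ 0.02 -0.11  6.71] roll -0.1
```

View pics/k2.png

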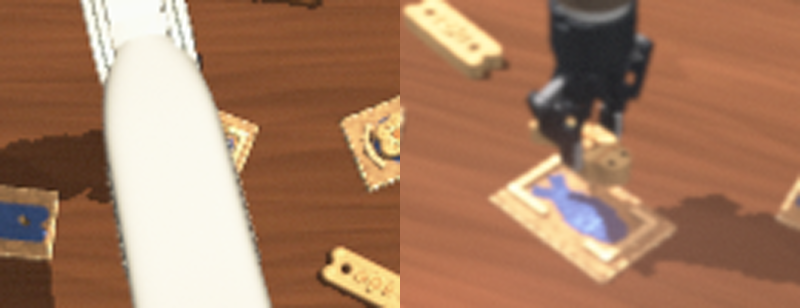

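The carp's nose points lower-right, like the outline below it. I'll lower it.

{"name": "play_rows", "arguments": {
  "motion": [
    {"fingers":1,"translation":[0,-0.05,1],"roll":0},
    {"fingers":1,"translation":[0,-0.05,2.5],"roll":0},
    {"fingers":1,"translation":[0,-0.05,4],"roll":0},
    {"fingers":1,"translation":[0,-0.05,5.2],"roll":0},
    {"fingers":1,"translation":[0,-0.05,6.0],"roll":0},
    {"fingers":1,"translation":[0,-0.05,6.4],"roll":0},
    {"fingers":1,"translation":[0,-0.05,6.5],"roll":0},
    {"fingers":1,"translation":[0,-0.05,6.6],"roll":0},
    {"fingers":1,"translation":[0,-0.05,6.6],"roll":0},
    {"fingers":1,"translation":[0,-0.05,6.6],"roll":0},
    {"fingers":1,"translation":[0,-0.05,6.6],"roll":0}
  ]
}}

```text
clock: 24.25
eef_pos: [0.6456, 0.1476, 0.0042]
tool_rot: [0.979, -0.202, 0.001, -0.0]
ft_force: [0.4, -0.2, -0.6]
grip_width: 0.0405
```

```bash
python3 go.py 645.2 146.8 2.2 -23.3
```

```text
at [645.6 147.6   4.2] yaw -23.3 w 40.5 F [ 0.4 -0.2 -0.6] t 24.25
shift [-0.01  0.09  0.2 ] roll -0.0
```

{"name": "play_rows", "arguments": {
  "motion": [
    {"fingers":1,"translation":[0,0.05,0.1],"roll":0},
    {"fingers":1,"translation":[0,0.05,0.18],"roll":0},
    {"fingers":1,"translation":[0,0.05,0.23],"roll":0},
    {"fingers":1,"translation":[0,0.05,0.23],"roll":0},
    {"fingers":1,"translation":[0,0.05,0.23],"roll":0}
  ]
}}

```text
clock: 24.67
eef_pos: [0.6452, 0.147, 0.0023]
tool_rot: [0.979, -0.202, 0.001, -0.0]
ft_force: [-1.7, -0.4, 5.6]
grip_width: 0.0406
```

{"name": "play_rows", "arguments": {
  "motion": [
    {"fingers":0,"translation":[0,0,0],"roll":0},
    {"fingers":-0.2,"translation":[0,0,0],"roll":0},
    {"fingers":-0.4,"translation":[0,0,0],"roll":0},
    {"fingers":-0.6,"translation":[0,0,0],"roll":0},
    {"fingers":-0.6,"translation":[0,0,0],"roll":0},
    {"fingers":-0.6,"translation":[0,0,-1],"roll":0},
    {"fingers":-0.6,"translation":[0,0,-3],"roll":0},
    {"fingers":-1,"translation":[0,0,-6],"roll":0},
    {"fingers":-1,"translation":[0,0,-7.5],"roll":0},
    {"fingers":-1,"translation":[0,0,-8],"roll":0},
    {"fingers":-1,"translation":[0,0,-8],"roll":0},
    {"fingers":-1,"translation":[0,0,-8],"roll":0}
  ]
}}

```text
clock: 25.67
eef_pos: [0.6445, 0.1469, 0.0807]
tool_rot: [0.979, -0.202, -0.0, 0.0]
ft_force: [-0.4, 1.0, -0.2]
grip_width: 0.0851
```

```bash
python3 go.py 447 -98 70 -28
```

```text
at [644.5 146.9  80.7] yaw -23.3 w 85.1 F [-0.4  1.  -0.2] t 25.67
shift [-8.44 30.31  1.08] roll 4.7
```

{"name": "play_rows", "arguments": {
  "motion": [
    {"fingers":-1,"translation":[-0.6,2,0],"roll":1},
    {"fingers":-1,"translation":[-1.4,5,0],"roll":2},
    {"fingers":-1,"translation":[-2.4,8.5,0],"roll":3},
    {"fingers":-1,"translation":[-3.4,12.2,0],"roll":4},
    {"fingers":-1,"translation":[-4.4,15.8,0],"roll":4.7},
    {"fingers":-1,"translation":[-5.4,19.5,0],"roll":4.7},
    {"fingers":-1,"translation":[-6.4,23,0],"roll":4.7},
    {"fingers":-1,"translation":[-7.4,26.5,0],"roll":4.7},
    {"fingers":-1,"translation":[-8.1,29,0.5],"roll":4.7},
    {"fingers":-1,"translation":[-8.4,30.3,1.1],"roll":4.7},
    {"fingers":-1,"translation":[-8.4,30.3,1.1],"roll":4.7},
    {"fingers":-1,"translation":[-8.4,30.3,1.1],"roll":4.7},
    {"fingers":-1,"translation":[-8.4,30.3,1.1],"roll":4.7},
    {"fingers":-1,"translation":[-8.4,30.3,1.1],"roll":4.7}
  ]
}}

```text
clock: 26.83
eef_pos: [0.4484, -0.0973, 0.0698]
tool_rot: [0.97, -0.241, -0.0, -0.0]
ft_force: [0.3, 0.3, -0.3]
grip_width: 0.0852
```

```bash
python3 go.py 447 -98 -5 -28; python3 - <<'E'
from vis import *
c=cam("top","p1t.png");s=cam("scene","p1s.png")
h=c["hsv"]
# placed pieces: sharper test - brighter/paler than cork
for q,n,w,z in(((.645,.147),"carp",.05,.021),((.541,-.41),"gourd",.05,.021),((.637,-.132),"blossom",.03,.021)):
    u,v=(proj(c,[*q,z])+.5)*F
    g=cv2.cvtColor(cv2.resize(c["pixels"],None,fx=F,fy=F,interpolation=cv2.INTER_CUBIC),cv2.COLOR_RGB2GRAY)
    print(n,h[int(v),int(u)],cast(c,[(u+.5)/F-.5,(v+.5)/F-.5],z))
    k=np.zeros_like(g);cv2.circle(k,(int(u),int(v)),int(w*280*F),255,-1)
r=lambda i:cv2.resize(i,None,fx=5,fy=5,interpolation=cv2.INTER_CUBIC)
a=cv2.imread("pics/p1t.png")
cv2.imwrite("pics/p1.png",cv2.vconcat([cv2.hconcat([r(a[120:172,250:305]),r(a[140:192,380:440])]),cv2.hconcat([r(a[146:198,185:240]),r(cv2.imread("pics/p1s.png")[185:237,270:330])])]))
E
```

```text
at [448.4 -97.3  69.8] yaw -27.9 w 85.2 F [ 0.3  0.3 -0.3] t 26.83
shift [-0.09  0.13  7.48] roll 0.1
carp [ 15 144 199] [[0.644655  0.1466737]]
gourd [ 19 123 236] [[ 0.5406589  -0.41031224]]
blossom [ 14 164 241] [[ 0.63665488 -0.13232024]]
```

View pics/p1.png

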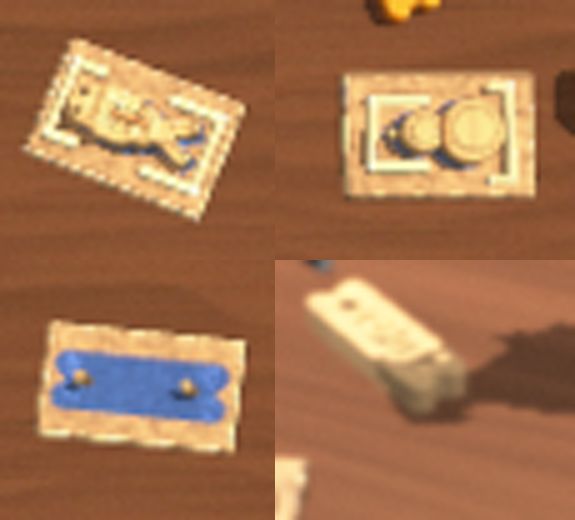

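The carp and gourd lie on their outlines between the fences. The dowels show at about (201,169) and (222,171). I'll measure those precisely.

```bash
python3 - <<'E'
from vis import *
ctr={}
for n in("top","scene"):
    c=cam(n)
    print(n,"gourd lobe expect px",proj(c,[.541,-.4207,.034]))
    m=rng(c,(5,30,100),(35,255,255));B=rng(c,(100,90,30),(130,255,255))
    fill=np.zeros_like(B)
    u,v=(proj(c,[.5415,.391,.008])+.5)*F;k=np.zeros_like(B);cv2.circle(k,(int(u),int(v)),int(.08*300*F),255,-1)
    q=max(cv2.findContours(B&k,cv2.RETR_EXTERNAL,cv2.CHAIN_APPROX_NONE)[0],key=cv2.contourArea)
    P=cast(c,(q[:,0]+.5)/F-.5,.008);R=rect(P);print("outline",np.round(cen(P)*1e3,1),np.round(R[0]*1e3,1),np.round(np.degrees(R[2]),1),R[1])
    h=cv2.convexHull(q);cv2.fillConvexPoly(fill,h,255)
    for s in(-42,42):
        a=np.radians(83);w=np.array([.5415+s/1e3*np.cos(a),.391+s/1e3*np.sin(a),.023])
        u,v=(proj(c,w)+.5)*F;k=np.zeros_like(B);cv2.circle(k,(int(u),int(v)),int(.016*300*F),255,-1)
        qs=cv2.findContours(m&k,cv2.RETR_EXTERNAL,cv2.CHAIN_APPROX_NONE)[0]
        if not qs: print("none");continue
        g=max(qs,key=cv2.contourArea);x,y,ww,hh=cv2.boundingRect(g);M=cv2.moments(g)
        cc=np.array([M["m10"],M["m01"]])/M["m00"];cc=(cc+.5)/F-.5
        print("dowel px",np.round(cc,2),"box",np.round(np.array([x,y,ww,hh])/F,1),"z23",np.round(cast(c,cc,.023)*1e3,1),"z30",np.round(cast(c,cc,.030)*1e3,1),"expect px foot/top",np.round(proj(c,[w[0],w[1],.008]),1),np.round(proj(c,[w[0],w[1],.038]),1))
E
```

```text
top gourd lobe expect px [418.52470473 165.32479396]
outline [541.5 391.4] [541.5 391.4] 83.1 [43.18382263183594, 134.55172729492188]
dowel px [222.24 171.14] box [221.3 170.    3.    3. ] z23 [[537.  349.7]] z30 [[535.8 348.3]] expect px foot/top [223.1 171.9] [221.5 170.7]
dowel px [200.94 169.11] box [199.8 168.    3.5   3. ] z23 [[547.  433.3]] z30 [[545.7 431.5]] expect px foot/top [202.1 169.9] [200.1 168.5]
scene gourd lobe expect px [195.8847273  189.72663497]
outline [531.8 382.9] [536.8 385.6] 81.5 [24.401493072509766, 61.12553024291992]
dowel px [415.49 249.39] box [411.8 246.2   8.3   9.2] z23 [[531.7 350. ]] z30 [[539.3 350.9]] expect px foot/top [414.3 254.1] [415.5 246.6]
dowel px [443.65 259.73] box [440.2 256.3   8.2   9.5] z23 [[542.8 433.2]] z30 [[550.4 433.5]] expect px foot/top [442.4 264.3] [444.1 256.7]
```

{"name": "play_rows", "arguments": {
  "motion": [
    {"fingers":-1,"translation":[-0.05,0.05,2],"roll":0},
    {"fingers":-1,"translation":[-0.05,0.05,4],"roll":0},
    {"fingers":-1,"translation":[-0.05,0.05,6],"roll":0},
    {"fingers":-1,"translation":[-0.05,0.05,7],"roll":0},
    {"fingers":-1,"translation":[-0.05,0.05,7.5],"roll":0},
    {"fingers":-1,"translation":[-0.05,0.05,7.5],"roll":0},
    {"fingers":-1,"translation":[-0.05,0.05,7.5],"roll":0},
    {"fingers":-1,"translation":[-0.05,0.05,7.5],"roll":0}
  ]
}}

```text
clock: 27.7
eef_pos: [0.448, -0.0983, -0.0042]
tool_rot: [0.97, -0.242, 0.001, -0.0]
ft_force: [0.6, 0.8, 0.0]
grip_width: 0.0855
```

```bash
python3 go.py 447 -98 -5 -28
```

```text
at [448.  -98.3  -4.2] yaw -28.0 w 85.5 F [0.6 0.8 0. ] t 27.7
shift [-0.11  0.02  0.08] roll -0.0
```

{"name": "play_rows", "arguments": {
  "motion": [
    {"fingers":-0.1,"translation":[-0.08,0,0],"roll":0},
    {"fingers":0.1,"translation":[-0.08,0,0],"roll":0},
    {"fingers":1,"translation":[-0.08,0,0],"roll":0},
    {"fingers":1,"translation":[-0.08,0,0],"roll":0},
    {"fingers":1,"translation":[-0.08,0,0],"roll":0},
    {"fingers":1,"translation":[-0.08,0,0],"roll":0},
    {"fingers":1,"translation":[-0.08,0,0],"roll":0},
    {"fingers":1,"translation":[-0.08,0,0],"roll":0}
  ]
}}

```text
clock: 28.37
eef_pos: [0.4471, -0.098, -0.0041]
tool_rot: [0.97, -0.242, 0.001, -0.0]
ft_force: [-0.7, 0.0, 5.1]
grip_width: 0.0424
```

```bash
python3 go.py 541.8 391.4 80 -6.9
```

```text
at [447.1 -98.   -4.1] yaw -28.0 w 42.4 F [-0.7  0.   5.1] t 28.37
shift [-14.61 -47.66  -8.41] roll -21.1
```

{"name": "play_rows", "arguments": {
  "motion": [
    {"fingers":1,"translation":[0,0,-1],"roll":0},
    {"fingers":1,"translation":[0,0,-3],"roll":0},
    {"fingers":1,"translation":[0,0,-6],"roll":0},
    {"fingers":1,"translation":[-0.2,-0.7,-8.4],"roll":0},
    {"fingers":1,"translation":[-0.7,-2.2,-8.4],"roll":-1},
    {"fingers":1,"translation":[-1.4,-4.6,-8.4],"roll":-2.5},
    {"fingers":1,"translation":[-2.4,-7.9,-8.4],"roll":-4.5},
    {"fingers":1,"translation":[-3.5,-11.3,-8.4],"roll":-6.5},
    {"fingers":1,"translation":[-4.5,-14.7,-8.4],"roll":-8.5},
    {"fingers":1,"translation":[-5.6,-18.2,-8.4],"roll":-10.5},
    {"fingers":1,"translation":[-6.6,-21.6,-8.4],"roll":-12.5},
    {"fingers":1,"translation":[-7.7,-25,-8.4],"roll":-14.5},
    {"fingers":1,"translation":[-8.7,-28.4,-8.4],"roll":-16.5},
    {"fingers":1,"translation":[-9.8,-31.8,-8.4],"roll":-18},
    {"fingers":1,"translation":[-10.8,-35.3,-8.4],"roll":-19.5},
    {"fingers":1,"translation":[-11.9,-38.8,-8.4],"roll":-20.5},
    {"fingers":1,"translation":[-12.9,-42,-8.4],"roll":-21},
    {"fingers":1,"translation":[-13.8,-45,-8.4],"roll":-21.1},
    {"fingers":1,"translation":[-14.4,-47,-8.4],"roll":-21.1},
    {"fingers":1,"translation":[-14.6,-47.7,-8.4],"roll":-21.1}
  ]
}}

```text
clock: 30.03
eef_pos: [0.5412, 0.3954, 0.0781]
tool_rot: [0.998, -0.059, -0.0, -0.001]
ft_force: [-0.0, -0.8, -1.1]
grip_width: 0.0421
```

{"name": "play_rows", "arguments": {
  "motion": [
    {"fingers":1,"translation":[0,0,0],"roll":0},
    {"fingers":1,"translation":[0,0,1],"roll":0},
    {"fingers":1,"translation":[0,0,2],"roll":0},
    {"fingers":1,"translation":[0,0,3],"roll":0},
    {"fingers":1,"translation":[0,0,3],"roll":0},
    {"fingers":1,"translation":[0,0,3],"roll":0},
    {"fingers":1,"translation":[0,0,3],"roll":0},
    {"fingers":1,"translation":[0,0,3],"roll":0},
    {"fingers":1,"translation":[0,0,3],"roll":0}
  ]
}}

```text
clock: 30.78
eef_pos: [0.542, 0.392, 0.0498]
tool_rot: [0.998, -0.06, 0.001, -0.0]
ft_force: [0.1, -0.2, -2.0]
grip_width: 0.0424
```

```bash
python3 go.py 541.8 391.4 38 -6.9; python3 - <<'E'
from vis import *
s=cam("scene","q1s.png");c=cam("top","q1t.png")
a=np.radians(83.1)
o=bot.get_obs()["eef_pos"]
for s_ in(-42,42,0,-68,68):
    w=[o[0]+s_/1e3*np.cos(a),o[1]+s_/1e3*np.sin(a)]
    print(s_,"top face px",np.round(proj(s,[*w,o[2]+.026]),1),"underside",np.round(proj(s,[*w,o[2]+.004]),1),"topcam",np.round(proj(c,[*w,o[2]+.026]),1))
b=cv2.imread("pics/q1s.png")[200:290,370:490];t=cv2.imread("pics/q1t.png")[140:200,180:260]
cv2.imwrite("pics/q1.png",cv2.hconcat([cv2.resize(b,(533,400),interpolation=cv2.INTER_CUBIC),cv2.resize(t,(266,400*266//533),interpolation=cv2.INTER_CUBIC).repeat(1,0) if 0 else cv2.copyMakeBorder(cv2.resize(t,(266,200),interpolation=cv2.INTER_CUBIC),0,200,0,0,cv2.BORDER_CONSTANT)]))
E
```

```text
at [542.  392.   49.8] yaw -6.9 w 42.4 F [ 0.1 -0.2 -2. ] t 30.78
shift [-0.02  0.06  1.18] roll -0.0
-42 top face px [417.5 237. ] underside [416.5 242.8] topcam [219.2 168.9]
42 top face px [446.7 247.1] underside [445.3 252.9] topcam [197.3 166.7]
0 top face px [431.9 242. ] underside [430.7 247.7] topcam [208.2 167.8]
-68 top face px [408.8 234. ] underside [407.9 239.8] topcam [226.  169.5]
68 top face px [456.  250.3] underside [454.6 256.1] topcam [190.5 166.1]
```

View pics/q1.png

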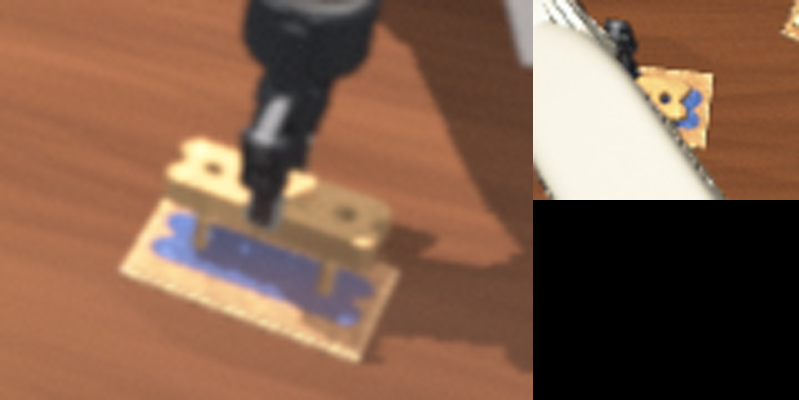

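In the scene view the plate's holes are at about (417.6,237.4) and (447.7,247.5), against (417.5,237.0) and (446.7,247.1) expected. The dowels stand beneath them. I'll lower it slowly and watch the force.

{"name": "play_rows", "arguments": {
  "motion": [
    {"fingers":1,"translation":[-0.02,0.05,0.3],"roll":0},
    {"fingers":1,"translation":[-0.02,0.05,0.7],"roll":0},
    {"fingers":1,"translation":[-0.02,0.05,1.1],"roll":0},
    {"fingers":1,"translation":[-0.02,0.05,1.3],"roll":0},
    {"fingers":1,"translation":[-0.02,0.05,1.5],"roll":0},
    {"fingers":1,"translation":[-0.02,0.05,1.7],"roll":0},
    {"fingers":1,"translation":[-0.02,0.05,1.7],"roll":0},
    {"fingers":1,"translation":[-0.02,0.05,1.7],"roll":0}
  ]
}}

```text
clock: 31.55
eef_pos: [0.5412, 0.3913, 0.0318]
tool_rot: [0.998, -0.06, -0.0, 0.0]
ft_force: [-0.8, 0.5, -1.1]
grip_width: 0.0424
```

```bash
python3 go.py 541.8 391.4 25 -6.9; python3 -c "
from workcell import bot;print(bot.get_obs()['ft_torque'])"
```

```text
at [541.2 391.3  31.8] yaw -6.9 w 42.4 F [-0.8  0.5 -1.1] t 31.55
shift [ 0.06 -0.02  0.68] roll -0.0
[0.04169135 0.01904491 0.01250855]
```

Underside at about 36 mm, so it has passed the dowel tips (38 mm) with no contact force. I'll continue.

{"name": "play_rows", "arguments": {
  "motion": [
    {"fingers":1,"translation":[0.03,0,0.2],"roll":0},
    {"fingers":1,"translation":[0.03,0,0.4],"roll":0},
    {"fingers":1,"translation":[0.03,0,0.6],"roll":0},
    {"fingers":1,"translation":[0.03,0,0.6],"roll":0},
    {"fingers":1,"translation":[0.03,0,0.6],"roll":0}
  ]
}}

```text
clock: 31.97
eef_pos: [0.5414, 0.3912, 0.0257]
tool_rot: [0.998, -0.06, -0.0, 0.0]
ft_force: [-0.8, -1.0, -1.4]
grip_width: 0.0424
```

```bash
python3 go.py 541.8 391.4 5.5 -6.9
```

```text
at [541.4 391.2  25.7] yaw -6.9 w 42.4 F [-0.8 -1.  -1.4] t 31.97
shift [ 0.04 -0.02  2.02] roll -0.0
```

{"name": "play_rows", "arguments": {
  "motion": [
    {"fingers":1,"translation":[0,0,0.3],"roll":0},
    {"fingers":1,"translation":[0,0,0.6],"roll":0},
    {"fingers":1,"translation":[0,0,0.9],"roll":0},
    {"fingers":1,"translation":[0,0,1.2],"roll":0},
    {"fingers":1,"translation":[0,0,1.5],"roll":0},
    {"fingers":1,"translation":[0,0,1.8],"roll":0},
    {"fingers":1,"translation":[0,0,1.95],"roll":0},
    {"fingers":1,"translation":[0,0,2.05],"roll":0},
    {"fingers":1,"translation":[0,0,2.05],"roll":0},
    {"fingers":1,"translation":[0,0,2.05],"roll":0}
  ]
}}

```text
clock: 32.8
eef_pos: [0.5416, 0.3914, 0.0055]
tool_rot: [0.998, -0.06, 0.0, -0.0]
ft_force: [-0.2, -0.5, -1.2]
grip_width: 0.0422
```

```bash
python3 go.py 541.8 391.4 3.9 -6.9
```

```text
at [541.6 391.4   5.5] yaw -6.9 w 42.2 F [-0.2 -0.5 -1.2] t 32.8
shift [ 0.02 -0.01  0.16] roll -0.0
```

{"name": "play_rows", "arguments": {
  "motion": [
    {"fingers":1,"translation":[0,0,0.08],"roll":0},
    {"fingers":1,"translation":[0,0,0.14],"roll":0},
    {"fingers":1,"translation":[0,0,0.18],"roll":0},
    {"fingers":1,"translation":[0,0,0.18],"roll":0},
    {"fingers":1,"translation":[0,0,0.18],"roll":0}
  ]
}}

```text
clock: 33.22
eef_pos: [0.5416, 0.3914, 0.004]
tool_rot: [0.998, -0.06, 0.0, -0.0]
ft_force: [-0.4, -1.0, 0.2]
grip_width: 0.0423
```

{"name": "play_rows", "arguments": {
  "motion": [
    {"fingers":-0.05,"translation":[0,0,0],"roll":0},
    {"fingers":-0.2,"translation":[0,0,0],"roll":0},
    {"fingers":-0.4,"translation":[0,0,0],"roll":0},
    {"fingers":-0.6,"translation":[0,0,0],"roll":0},
    {"fingers":-0.6,"translation":[0,0,0],"roll":0},
    {"fingers":-0.6,"translation":[0,0,-1],"roll":0},
    {"fingers":-0.6,"translation":[0,0,-3],"roll":0},
    {"fingers":-0.6,"translation":[0,0,-6.5],"roll":0},
    {"fingers":-1,"translation":[0,0,-10],"roll":0},
    {"fingers":-1,"translation":[0,0,-13],"roll":0},
    {"fingers":-1,"translation":[0,10,-14],"roll":0},
    {"fingers":-1,"translation":[-4,20,-14],"roll":0},
    {"fingers":-1,"translation":[-12,28,-14],"roll":0},
    {"fingers":-1,"translation":[-18,32,-14],"roll":0},
    {"fingers":-1,"translation":[-18,32,-14],"roll":0},
    {"fingers":-1,"translation":[-18,32,-14],"roll":0},
    {"fingers":-1,"translation":[-18,32,-14],"roll":0}
  ]
}}

```text
clock: 34.63
eef_pos: [0.3811, 0.1554, 0.1432]
tool_rot: [0.998, -0.06, 0.001, -0.0]
ft_force: [0.6, -1.2, 0.4]
grip_width: 0.0855
```

```bash
python3 - <<'E'
from vis import *
o=bot.get_obs();print(np.round(o["eef_pos"],3),o["clock"],np.round(o["ft_force"],1))
c=cam("top","z_t.png");s=cam("scene","z_s.png");t=cv2.imread("pics/z_t.png");q=cv2.imread("pics/z_s.png")
# movement of mallet/gouge/look-alikes against the first picture
d=cv2.absdiff(t,cv2.imread("pics/top0.png")).max(2)
for n,(x0,x1,y0,y1) in dict(mallet=(440,475,145,212),gouge=(155,172,150,212),orange=(388,416,108,146),turq=(410,450,203,225)).items(): print(n,"diff px",int((d[y0:y1,x0:x1]>60).sum()))
r=lambda i:cv2.resize(i,(400,270),interpolation=cv2.INTER_CUBIC)
cv2.imwrite("pics/z.png",cv2.vconcat([cv2.hconcat([r(t[125:193,190:291]),r(t[125:193,320:421+20][:, :101+20])]),cv2.hconcat([r(q[225:293,385:486]),r(q[180:290,200:363])])]))
E
```

```text
[0.381 0.155 0.143] 34.6333 [ 0.6 -1.2  0.4]
mallet diff px 0
gouge diff px 0
orange diff px 0
turq diff px 0
```

View pics/z.png

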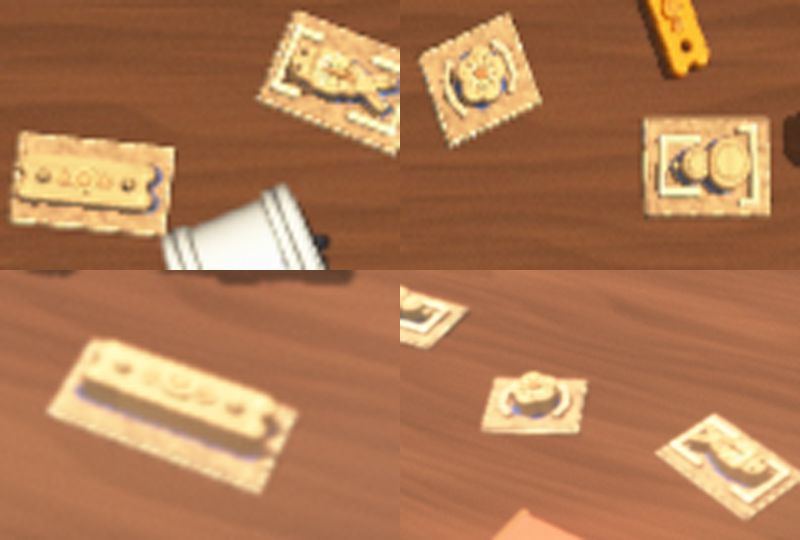

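All four carvings are seated: blossom, gourd and carp on their outlines, and the cloud plate flat with the dowel ends showing in its holes. I'll let the arm settle, then hand in.

{"name": "play_rows", "arguments": {
  "motion": [
    {"fingers":-1,"translation":[0,0,0],"roll":0},
    {"fingers":-1,"translation":[0,0,0],"roll":0},
    {"fingers":-1,"translation":[0,0,0],"roll":0},
    {"fingers":-1,"translation":[0,0,0],"roll":0},
    {"fingers":-1,"translation":[0,0,0],"roll":0},
    {"fingers":-1,"translation":[0,0,0],"roll":0}
  ]
}}

```text
clock: 35.23
eef_pos: [0.383, 0.1572, 0.1424]
tool_rot: [0.998, -0.06, -0.0, 0.0]
ft_force: [0.0, -0.0, 0.9]
grip_width: 0.0852
```

```bash
python3 -c "
from workcell import bot
print(bot.job_done(), bot.get_obs()['clock'])"
```

```text
the job is handed in; nothing more can be done
the job is handed in; nothing more can be done
```

All four carvings are in place and I handed the job in at about 35 s. I laid the blossom, gourd and carp on their outlines, in that order, and lowered the cloud plate over its two dowels last. Everything was released and the arm is clear of all of it.

**Last checks:**
- **Placement:** the final pictures show the blossom, gourd and carp inside their fences, with the gourd and carp pointing the same way as their outlines. Where I checked them after release, the blossom and gourd were within about 2 mm of their targets. The carp I judged by eye.
- **Cloud plate:** it lies flat on the board with both dowel ends showing in its holes, and I felt no contact force on the way down.
- **Forces:** the highest reading I saw was about 6 N.
- **Bystanders:** the mallet, gouge, turquoise plate and one orange plate show no change from the first picture. I did not compare the second orange plate. By calculation, the open fingers stayed about 40 mm from it.

**What disagreed:** the fingertips really sit about 27 mm higher than the stated tool frame. My first grip on the blossom therefore closed on nothing just above it, without moving it. I corrected the height using the pictures and the force readings, and later grips used heights set from that. The grip opening also read 1.5 to 2 mm less than each carving's stated width every time.

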